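Rebuild the air-line filter: deflector, element, quarter-turn retainer

ROBOT

A 6-joint arm with a two-finger parallel gripper is mounted at the origin on the work surface; the furniture and walls round the work are solid. World frame = base frame: x ahead of the robot, y to its left, z up, the work surface at z = 0. Lengths are in m, angles in degrees, forces in N, time in s.
With the tool pointing down it reaches from about 0.3 to 0.75 m from the base axis. Payload 8.5 kg.
Tool frame: the origin (TCP) lies on the centre line of the jaws, within the pads' length; the fingertips stand 19 mm ahead of it and the grasp point (between the pads) is the TCP (env.tcp_to_tips is the z of the fingertips in the tool frame, in m); z points along the fingers, y is the line along which they close (so a half turn about z gives the same grasp; the last joint's range is limited). The gripper opens to 85 mm and grips with 20 to 120 N. Pads are 22 mm wide; open, the fingers measure 114 mm over their backs; the gripper's body (76 mm by 85 mm) begins 54 mm behind the grasp point. The pads swing forward as they close: fully open they stand 13 mm farther back than shut.
Start: joints at [-88.826, 21.807, 74.336, -0, 83.858, -12.336], TCP at [0.128, -0.535, 0.25] pointing down, gripper open.
Joint ranges: [-178.18, 178.18], [-50.72, 133.34], [12.68, 142.11], [-81.47, 261.47], [9.98, 163.14], [-165.26, 165.26]. Speed limits (degrees/s): [136.94, 136.94, 180, 180, 180, 180].

INTERFACE

Orientations are given as a 3x3 rotation matrix whose columns are the frame's x, y, z axes.
In Python, from rig import env gives the robot as it stands.
- The arm moves only by the tool servo_tool, never from a script. Its argument "steps" is a list of rows, each an object of numbers: "tx", "ty", "tz": the shift along the world's x, y, z in cm; "yaw": the turn about the world's z in degrees; "claw": the finger opening in cm, from 0 to 8.54. In form: [{"tx": .., "ty": .., "tz": .., "yaw": .., "claw": ..}, ...]. A call has 1 to 20 rows; each row shifts and turns the commanded pose from where the row before left it; what a row does not reach is not made up. A row lasts 1/10 s, in which the tool goes at most 50 mm and 8.59 degrees, less where a joint would pass 70% of its speed; a pose out of reach is approached as far as the arm can. A call with a gripper value outside its range is refused whole. The fingers move at their own pace and stop on an object; "newtons" is the grip in N (left out, the last holds). Time passes only in rows, so rows that do not move let the fingers close. It gives the time, the measured TCP pose, the force, the opening and the grip force at its end, in the units of the state.
- env.observe(): the state, without advancing time (a new reading comes with each control period).
- env.get_image(name): name is "side" or "top" or "wrist"; returns (picture, depth): 400x640x3 uint8, red, green, blue; 400x640 float32, m along the optical axis (not along the pixel's ray), 0 where there is no reading.
- env.camera_model(name): a dict with "fovy" (degrees; the focal length in pixels is half the picture's height over the tangent of half this angle, whatever the lens; pixels are square), "cx", "cy" (the principal point, pixels), "T" (4x4, takes a point from camera to world coordinates). Camera axes: x right, y down, z forward; pixel columns grow to the right and rows downward; lengths in m; the calibration is good to about 2 mm. A picture is of the moment at which its call begins: read the wrist's pose just before it. camera_model takes no time and is no camera call; for the wrist camera it gives the pose at the moment of the call.
- env.close_job(): hands the job in; it is judged then, once.
The state is a dict: "time_s": time; "q": joint angles; "qvel": joint speeds; "joint_efforts": joint torques, N m; "position": TCP position; "tool_rot": TCP orientation; "ft_force": force on the tool from outside, world axes, zero at the start; "wrist_torque": the same for the moment, N m; "grip_width": finger opening in m; "gripper_force": force on a finger pad.
Only numpy, scipy, OpenCV 4.12 (cv2) and the standard library are available. Lean on these libraries where they do the work, as an engineer would, in place of code of your own. Each camera call takes 0.05 s, during which the arm holds its last target. There are 200 camera calls.

TASK

Put the air driver's line filter back together on the post of the filter head that stands upside down in the bench fixture: first the vaned deflector with its collar up, then the white pleated filter element over that collar, then the winged metal retainer on top. Work the retainer's slots down over the post's two lugs, press it gently against the seat's spring (the element is brittle), turn it clockwise, without forcing it, as far as it goes and let it rise, so that the lugs lie in its grooves and hold the whole stack under spring load. Leave the brush, screwdriver, tape roll and cleaner bottle where they are.

Things in the scene. Friction and masses are not known exactly. Their poses are not given: they have to be found in the camera images.
- filter_head: Filter head: grey casting 68 mm across with two side ports (along its y), clamped upside down in a dark fixture plate 136 x 92 mm; fixed. Origin on the bench under the post's axis, z up. Casting and fixture end 42 mm up. On it, from the bottom: spring seat, tie post with lugs (see the points). Over 25 N on the stack is too much (30 N cracks it); 60 N (0.5 N m at the stop) on the lugs bends them.
- seat_top (a point): Point on the axis at z = 54 mm on the head, axes as the head's: top of the spring seat (as it stands unloaded), a steel flange 48 mm across with a chamfered centring boss 28 mm across, 7 mm high. The seat sinks up to 10.5 mm: 3.3 N to start it, 1.1 N more per mm, 14.9 N at the bottom. The post (16 mm across) rises through it.
- lug_top (a point): Point on the post's axis at z = 94.5 mm on the head: top of the two lugs, opposite each other, 26 mm over both, 5 mm wide, 5 mm high; above them the post ends in a cone, tip at 99.5 mm. The post stands where its thread stopped: the lugs point along the head's x only to within 0.75 rad either way. That angle is not measured (these axes are the head's): look or feel for it.
- deflector: Dark grey vaned ring, 52 mm outside, bore 30 mm (passes the lugs, fits the seat's boss), body 11 mm high; a chamfered collar 35 mm across stands 5 mm up from its top. About 50 g. Lies flat, collar up. Origin: middle of its underside, z up. Goes first, on the seat: its origin then at z = 54 mm on the head.
- filter_element: Off-white pleated tube, 48 mm outside, 22 mm high, bore 37 mm (chamfered at the lower end), plain ends. About 40 g. Stands upright. Origin: middle of its underside, z up. Goes over the deflector's collar onto the deflector's flat top: its origin then at z = 65 mm on the head.
- retainer: Dull metal winged ring, 52 mm across, 9 mm high, wings up; about 60 g. Origin: middle of its underside, z up. Bore 18.6 mm for the post. Two slots along its x, right through at both sides of the bore, pass the lugs with 1 mm (0.08 rad) to spare either way. Resting on the lugs its origin is at z = 94.5 mm on the head; with the slots over the lugs it drops 7.5 mm onto the element (87 mm).
- wings (a point): Point on the retainer 17 mm above its origin, axes as the retainer's, midway between its two upright wings: each 20 mm long along x, 5 mm thick, from 9 to 25.5 mm above the underside, 40 mm over their flat outer faces, which look to +y and -y: grip there. The lugs and post fit between them. Resting on the lugs, it lies 0.2 to 1 mm lower within 0.3 rad of the slots than elsewhere.
- retainer_top (a point): Point on the retainer 9 mm above its origin: its top. Pressed 6.5 mm or more below 87 mm (over 10.5 N), the top is under the lugs and it turns clockwise from above; after 0.95 to 1.15 rad stops meet the lugs, and 3 mm grooves lie under them. Let go, the spring lifts it into them: origin at 83.5 mm on the head. Else it ends at 87 mm (not turned) or 80.5 mm (between, or wrong way).
- brush: Flat brush with a wooden handle, 155 mm long, lying behind the work. Leave it.
- screwdriver: Yellow hand screwdriver, 177 mm long, lying to the right of the head. Leave it.
- tape_roll: Black tape roll, 62 mm across, lying flat at the left. Leave it.
- cleaner_bottle: White pump bottle, 60 mm across, 129 mm high, standing behind the head. Leave it.
Things that resemble listed ones, but are neither listed nor needed, are in the scene too. Leave any turquoise or yellow look-alike of the deflector alone.

How it is judged (in metres and radians):
On the way, in this order (a step that is already met when the one before it is completed fails the run):
1. the deflector lies flat on the spring seat, over its boss (horizontal distance between deflector and filter_head below 0.0025 m and z of deflector in the frame of filter_head below 0.0558 m and angle between deflector's own z axis and vertical below 0.06 rad), for 0.2 s.
2. the element lies flat on the deflector, over its collar (horizontal distance between filter_element and filter_head below 0.004 m and z of filter_element in the frame of filter_head below 0.0668 m and angle between filter_element's own z axis and vertical below 0.06 rad), for 0.2 s.
At the end, for the whole second after the job is handed in: All lie flat and centred on the post (deflector, element, retainer within 2.5, 4, 3 mm), origins 48.8-52.2, 59.8-63.2 and 81.9-85.1 mm above the head's, tilt under 0.06 rad, at rest: the lugs lie in the grooves and the spring presses element and retainer together with over 2 N (horizontal distance between deflector and filter_head below 0.0025 m and z of deflector in the frame of filter_head between 0.0488 and 0.0522 m and horizontal distance between filter_element and filter_head below 0.004 m and z of filter_element in the frame of filter_head between 0.0598 and 0.0632 m and horizontal distance between retainer and filter_head below 0.003 m and z of retainer in the frame of filter_head between 0.0819 and 0.0851 m and angle between each of deflector, filter_element, retainer's own z axis and vertical below 0.06 rad and contact force between retainer and filter_element above 2 N and linear speed of retainer below 0.01 m/s and angular speed of retainer below 0.1 rad/s); the robot touches nothing.
It fails at once if the brittle filter stack is pressed with more than 30 N (contact force between any of deflector, filter_element and filter_head above 30 N or contact force between filter_element and deflector above 30 N or contact force between retainer and filter_element above 30 N).
It fails at once if the retainer is forced against the post or its lugs with more than 60 N (contact force between retainer and filter_head above 60 N).
It fails at once if a bystander is moved by more than 20 mm (distance of any of brush, screwdriver, tape_roll, cleaner_bottle from where it was at the start of the episode above 0.02 m).
It also fails if it takes over 72 s, if anything falls off the work surface, if the arm or the gripper's body presses on something with over 40 N, if the wrist force passes 120 N, or if a joint passes its speed limit or range.

## Working session

There is one attempt and no reset: what is moved stays moved. The work goes in short steps, Python scripts to look and compute and a tool call to move; the robot and the scene stay as the last step left them, time stands still between calls to the robot, and variables do not carry over. Pictures are saved under pics/ and viewed, at most 10 in all, crops included, and the job is handed in when it is done.

Besides the shell and the picture viewer there is one more tool, called after "Emit:" in YAML: its name, and indented under it one key for each argument. servo_tool: Moves the arm, as the interface text tells. Its arguments: {"type":"object","properties":{"steps":{"type":"array"},"newtons":{"type":"number"}},"required":["steps"]}

```bash
mkdir -p pics
cat > h.py <<'E'
import numpy as np,cv2
from rig import env
def cam(n):
    m=env.camera_model(n); im,d=env.get_image(n); f=200/np.tan(np.radians(m['fovy'])/2); return im,d,m,f
def save(im,p,s=1): cv2.imwrite(p,cv2.resize(im[...,::-1],None,fx=s,fy=s,interpolation=cv2.INTER_CUBIC))
def w(m,f,u,v,z):
    p=np.array([(u-m['cx'])/f*z,(v-m['cy'])/f*z,z,np.ones_like(z*1.0)]) ; return np.tensordot(m['T'],p,1)[:3]
def cloud(d,m):
    f=200/np.tan(np.radians(m['fovy'])/2); v,u=np.mgrid[0:400,0:640]; P=w(m,f,u,v,d.astype(float)); P[:,d==0]=np.nan; return P
E
python3 - <<'E'
from h import *
ims=[]
for n in ['top','side']:
    im,d,m,f=cam(n); save(im,f'pics/{n}0.png'); np.savez(f'{n}0.npz',im=im,P=cloud(d,m)); print(n,f,m['T'].round(3).tolist())
o=env.observe();print(o)
E
```

```text
top 387.7593365721654 [[-0.013, -0.988, 0.154, 0.409], [-1.0, 0.011, -0.017, 0.094], [0.016, -0.154, -0.988, 1.214], [0.0, 0.0, 0.0, 1.0]]
side 505.1105464788258 [[-0.873, -0.284, 0.396, -0.002], [-0.487, 0.482, -0.728, 1.137], [0.016, -0.829, -0.559, 0.882], [0.0, 0.0, 0.0, 1.0]]
{'time_s': 0.1, 'q': array([-8.88231495e+01,  2.18366919e+01,  7.43790645e+01,  8.68816908e-04,
        8.38568076e+01, -1.23385036e+01]), 'qvel': array([ 0.01075089,  0.02666737, -0.12619871,  0.04200365, -0.03071184,
        0.0304908 ]), 'joint_efforts': array([ 3.53860312e-03, -4.49219084e+01, -2.31654882e+01, -1.77122247e-04,
        3.68298948e-03, -7.59780505e-06]), 'position': array([ 0.1285093 , -0.53453793,  0.24978553]), 'tool_rot': array([[ 9.72307710e-01,  2.33704337e-01, -1.09381072e-05],
       [ 2.33704164e-01, -9.72306927e-01,  1.26652258e-03],
       [ 2.85356622e-04, -1.23400595e-03, -9.99999198e-01]]), 'ft_force': array([0.02866835, 0.35998979, 0.82213132]), 'wrist_torque': array([ 2.76689171e-02,  9.59806658e-05, -1.02651242e-02]), 'gripper_force': 0.0, 'grip_width': 0.08514891200736457}
```

View pics/top0.png

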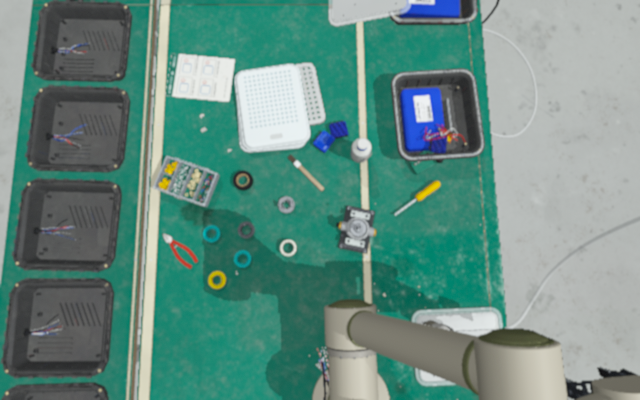

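View pics/side0.png

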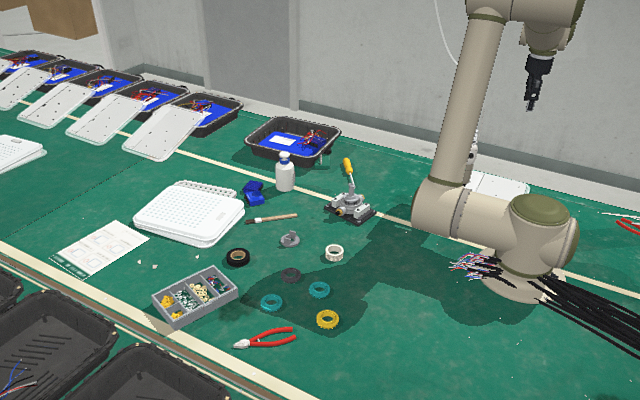

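Top picture: the dark grey ring at (246,230) is the deflector. The turquoise rings (211,233), (242,258) and the yellow one (217,280) are look-alikes, and the black one at (243,180) is the tape roll. The element is at (288,247), the retainer at (287,204) and the head at (356,230). I'll confirm these in an enlarged crop and measure them from the depth.

Run:
```python
from h import *
t=np.load('top0.npz');s=np.load('side0.npz')
a=cv2.resize(t['im'][165:290,195:385],(760,500),interpolation=2)
cv2.imwrite('pics/c1.png',a[...,::-1])
for n,D,pts in [('top',t,dict(defl=(246,230),elem=(288,247),ret=(287,204),head=(356,230),tape=(243,180),bottle=(361,150))),('side',s,dict(defl=(291,275),elem=(335,253),ret=(291,239),head=(349,210)))]:
  P=D['P']
  for k,(u,v) in pts.items():
    r=16 if k!='head' else 26
    Q=P[:,v-r:v+r,u-r:u+r].reshape(3,-1).T; Q=Q[~np.isnan(Q[:,0])]
    z0=np.median(P[2,v-r:v+r,u-r:u+r]); 
    H=Q[Q[:,2]>0.008]; 
    if k=='head': H=Q[Q[:,2]>0.045]
    print(n,k,len(H),'bbox mid',((H.min(0)+H.max(0))/2).round(3),'size',np.ptp(H,axis=0).round(3),'med',np.median(H,axis=0).round(3),'zmax',H[:,2].max().round(3),'bench',np.percentile(Q[:,2],10).round(3))
```

```text
top defl 128 bbox mid [0.508 0.31  0.013] size [0.05 0.05 0.01] med [0.506 0.31  0.011] zmax 0.018 bench -0.002
top elem 84 bbox mid [0.449 0.181 0.019] size [0.046 0.046 0.013] med [0.45  0.183 0.021] zmax 0.025 bench -0.002
top ret 93 bbox mid [0.598 0.187 0.018] size [0.076 0.05  0.021] med [0.583 0.184 0.011] zmax 0.029 bench -0.002
top head 202 bbox mid [ 0.504 -0.036  0.073] size [0.061 0.055 0.056] med [ 0.503 -0.03   0.055] zmax 0.101 bench -0.001
top tape 234 bbox mid [0.671 0.332 0.016] size [0.076 0.078 0.016] med [0.662 0.324 0.016] zmax 0.024 bench -0.002
top bottle 406 bbox mid [ 0.763 -0.042  0.071] size [0.096 0.077 0.126] med [ 0.734 -0.041  0.087] zmax 0.134 bench -0.001
side defl 188 bbox mid [0.507 0.315 0.014] size [0.051 0.054 0.011] med [0.504 0.318 0.012] zmax 0.019 bench 0.001
side elem 189 bbox mid [0.466 0.175 0.018] size [0.081 0.068 0.02 ] med [0.448 0.184 0.019] zmax 0.028 bench 0.001
side ret 164 bbox mid [0.592 0.173 0.019] size [0.066 0.091 0.023] med [0.583 0.195 0.012] zmax 0.031 bench 0.001
side head 183 bbox mid [ 0.503 -0.028  0.074] size [0.059 0.054 0.058] med [ 0.501 -0.022  0.058] zmax 0.103 bench 0.001
```

View pics/c1.png

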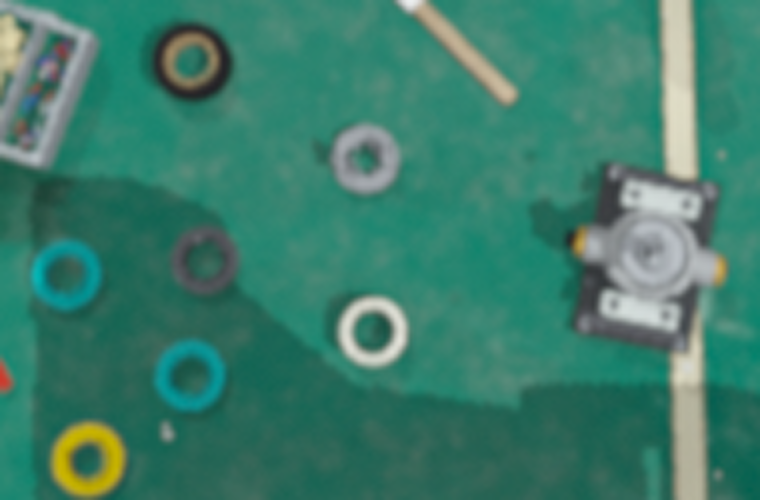

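The crop confirms the deflector as the only dark grey vaned ring; the others are turquoise, yellow or the tape with its tan core. Positions from the two cameras (x, y in m) are:
- deflector: 0.507, 0.312
- element: 0.449, 0.183
- retainer: 0.583, 0.19
- head: 0.503, -0.03

The sizes match the descriptions. Next I'll go over the head for a wrist look.

Emit:
servo_tool:
  steps:
    - {"tx": 1, "ty": 1}
    - {"tx": 2.1, "ty": 2.8}
    - {"tx": 2.1, "ty": 2.8}
    - {"tx": 2.1, "ty": 2.8}
    - {"tx": 2.1, "ty": 2.8}
    - {"tx": 2.1, "ty": 2.8}
    - {"tx": 2.1, "ty": 2.8}
    - {"tx": 2.1, "ty": 2.8}
    - {"tx": 2.1, "ty": 2.8}
    - {"tx": 2.1, "ty": 2.8}
    - {"tx": 2.1, "ty": 2.8}
    - {"tx": 2.1, "ty": 2.8}
    - {"tx": 2.1, "ty": 2.8}
    - {"tx": 2.1, "ty": 2.8}
    - {"tx": 2.1, "ty": 2.8}
    - {"tx": 2.1, "ty": 2.8}
    - {"tx": 2.1, "ty": 2.8}
    - {"tx": 2.1, "ty": 2.8}
    - {}
    - {}

```text
invalid input at $.steps[0]: expected keys tx, ty, tz, yaw, claw
```

```bash
cat >> h.py <<'E'
def info():
    o=env.observe(); R=o['tool_rot']; print('t',round(o['time_s'],2),'pos',o['position'].round(4),'yawx',np.degrees(np.arctan2(R[1,0],R[0,0])).round(2),'tilt',R[:,2].round(4),'F',o['ft_force'].round(2),'M',o['wrist_torque'].round(2),'w',round(o['grip_width'],4),'g',o['gripper_force']); return o
E
python3 - <<'E'
from h import *
print(env.tcp_to_tips); o=info()
im,d,m,f=cam('wrist'); save(im,'pics/w1.png'); np.savez('w1.npz',im=im,d=d,T=m['T'],f=f,c=[m['cx'],m['cy']])
T=m['T'];print(T.round(4).tolist(),f,m['cx'],m['cy'])
print('cam in tool',(o['tool_rot'].T@(T[:3,3]-o['position'])).round(4))
P=cloud(d,m); z=P[2]; ok=(z>0.055)&(z<0.12)&(np.abs(P[0]-.503)<.06)&(np.abs(P[1]+.03)<.06)
print(ok.sum(), P[:,ok].min(1).round(4),P[:,ok].max(1).round(4))
c=T[:3,3]
for p in [(.503,-.03,.1),(.503,-.03,.05)]:
    q=T[:3,:3].T@(np.array(p)-c); print(q[:2]/q[2]*f+[m['cx'],m['cy']])
E
```

```text
0.019
t 0.1 pos [ 0.1285 -0.5345  0.2498] yawx 13.52 tilt [-0.      0.0013 -1.    ] F [0.03 0.36 0.82] M [ 0.03  0.   -0.01] w 0.0851 g 0.0
[[0.2335, -0.9291, -0.2868, 0.2011], [-0.9723, -0.2235, -0.0677, -0.518], [-0.0012, 0.2947, -0.9556, 0.3741], [0.0, 0.0, 0.0, 1.0]] 276.63349067251414 322.1955094482436 191.94159415768652
cam in tool [ 0.0745  0.0007 -0.1243]Traceback (most recent call last):
  File "<stdin>", line 7, in <module>
    return umr_minimum(a, axis, None, out, keepdims, initial, where)
ValueError: zero-size array to reduction operation minimum which has no identity
```

View pics/w1.png

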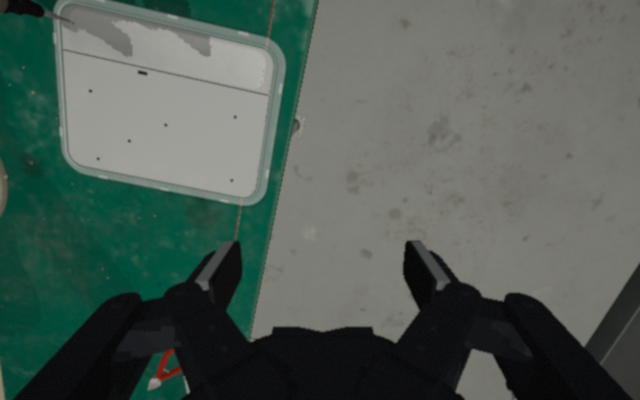

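The move was refused because every key is required, so the arm is still at the start. The picture shows only the fingers at (220,265) and (425,265). I'm sending the move again with all keys.

Emit:
servo_tool:
  steps:
    - {"tx": 1, "ty": 1, "tz": 0, "yaw": 0, "claw": 8.5}
    - {"tx": 2.1, "ty": 2.9, "tz": 0, "yaw": 0, "claw": 8.5}
    - {"tx": 2.1, "ty": 2.9, "tz": 0, "yaw": 0, "claw": 8.5}
    - {"tx": 2.1, "ty": 2.9, "tz": 0, "yaw": 0, "claw": 8.5}
    - {"tx": 2.1, "ty": 2.9, "tz": 0, "yaw": 0, "claw": 8.5}
    - {"tx": 2.1, "ty": 2.9, "tz": 0, "yaw": 0, "claw": 8.5}
    - {"tx": 2.1, "ty": 2.9, "tz": 0, "yaw": 0, "claw": 8.5}
    - {"tx": 2.1, "ty": 2.9, "tz": 0, "yaw": 0, "claw": 8.5}
    - {"tx": 2.1, "ty": 2.9, "tz": 0, "yaw": 0, "claw": 8.5}
    - {"tx": 2.1, "ty": 2.9, "tz": 0, "yaw": 0, "claw": 8.5}
    - {"tx": 2.1, "ty": 2.9, "tz": 0, "yaw": 0, "claw": 8.5}
    - {"tx": 2.1, "ty": 2.9, "tz": 0, "yaw": 0, "claw": 8.5}
    - {"tx": 2.1, "ty": 2.9, "tz": 0, "yaw": 0, "claw": 8.5}
    - {"tx": 2.1, "ty": 2.9, "tz": 0, "yaw": 0, "claw": 8.5}
    - {"tx": 2.1, "ty": 2.9, "tz": 0, "yaw": 0, "claw": 8.5}
    - {"tx": 2.1, "ty": 2.9, "tz": 0, "yaw": 0, "claw": 8.5}
    - {"tx": 2.1, "ty": 2.9, "tz": 0, "yaw": 0, "claw": 8.5}
    - {"tx": 2.1, "ty": 2.9, "tz": 0, "yaw": 0, "claw": 8.5}
    - {"tx": 0, "ty": 0, "tz": 0, "yaw": 0, "claw": 8.5}
    - {"tx": 0, "ty": 0, "tz": 0, "yaw": 0, "claw": 8.5}

```text
time_s: 2.15
position: [0.4951, -0.0307, 0.2501]
tool_rot: [[0.972, 0.236, -0.001], [0.236, -0.972, 0.0], [-0.001, -0.0, -1.0]]
ft_force: [-0.2, -0.1, -0.6]
grip_width: 0.0849
gripper_force: 0.0
```

Run:
```python
from h import *
o=info()
im,d,m,f=cam('wrist'); np.savez('w2.npz',im=im,d=d,T=m['T'],f=f,c=[m['cx'],m['cy']])
T=m['T']
P=cloud(d,m); z=P[2]; ok=(z>0.045)&(z<0.12)&(np.abs(P[0]-.503)<.06)&(np.abs(P[1]+.03)<.06)
print(ok.sum()); 
if ok.sum(): print(P[:,ok].min(1).round(4),P[:,ok].max(1).round(4))
c=T[:3,3]
q=T[:3,:3].T@(np.array((.503,-.03,.09))-c); u,v=(q[:2]/q[2]*f+[m['cx'],m['cy']]).astype(int); print(u,v)
u=np.clip(u,80,560);v=np.clip(v,60,340)
save(im[v-60:v+60,u-80:u+80],'pics/w2.png',5); print('crop origin',u-80,v-60)
```

```text
t 2.15 pos [ 0.4951 -0.0307  0.2501] yawx 13.62 tilt [-7.e-04  1.e-04 -1.e+00] F [-0.23 -0.07 -0.59] M [-0.02  0.01  0.02] w 0.0849 g 0.0
1258
[ 0.4816 -0.0552  0.0501] [ 0.5284 -0.0084  0.1018]
322 172
crop origin 242 112
```

View pics/w2.png

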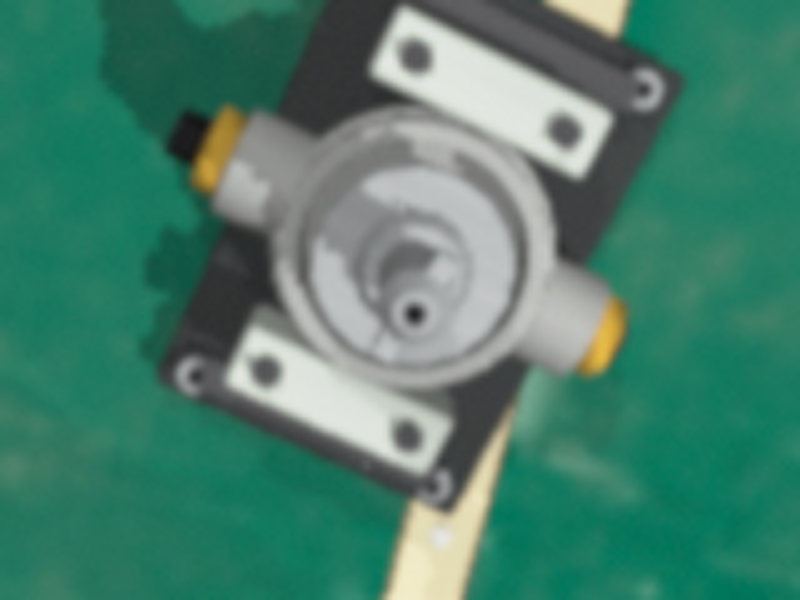

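The crop shows the casting with the round seat flange centred near (413,270), the post tip at (413,312), and ports at left and right. The flange bounding box gives an axis near (0.505,-0.032). I'll refine that and get the lug direction from depth.

Run:
```python
from h import *
D=np.load('w2.npz'); im,d,T,f=D['im'],D['d'],D['T'],float(D['f'])
v,u=np.mgrid[0:400,0:640]; z=d.astype(float)
P=np.tensordot(T,np.array([(u-D['c'][0])/f*z,(v-D['c'][1])/f*z,z,np.ones_like(z)]),1)[:3]
near=(np.hypot(P[0]-.505,P[1]+.032)<.03)&(d>0)
fl=near&(P[2]>.048)&(P[2]<.058)
pts=P[:2,fl].T.astype(np.float32)*1000
(cx,cy),r=cv2.minEnclosingCircle(pts); print('flange',cx,cy,r,fl.sum(),np.median(P[2,fl]))
top=near&(P[2]>.084)
for uu,vv in zip(u[top],v[top]): print(uu,vv,(P[:,vv,uu]*1000).round(1))
```

```text
flange 504.7492370605469 -31.639074325561523 23.94038200378418 780 0.05457040774437377
330 161 [517.1 -34.4  91.1]
329 162 [516.3 -33.5  93.2]
330 162 [516.8 -34.4  95. ]
331 162 [516.9 -35.4  94.3]
332 162 [516.7 -36.6  91.8]
328 163 [514.5 -32.9  90.4]
329 163 [515.8 -33.5  96.1]
330 163 [515.9 -34.6  95.2]
331 163 [516.1 -35.6  95.2]
332 163 [516.3 -36.6  94.9]
333 163 [516.2 -37.8  93.1]
322 164 [511.2 -27.3  86.4]
323 164 [511.7 -28.3  87.8]
324 164 [512.2 -29.2  88.8]
325 164 [512.4 -30.3  88.7]
326 164 [512.3 -31.4  87. ]
327 164 [512.5 -32.4  86.8]
328 164 [514.1 -33.   93.8]
329 164 [514.7 -33.8  95.5]
330 164 [514.9 -34.8  95.4]
331 164 [515.2 -35.8  95.6]
332 164 [515.2 -36.9  94.6]
333 164 [515.3 -38.   93.8]
320 165 [509.3 -25.6  84.8]
321 165 [510.3 -26.4  88.6]
322 165 [510.9 -27.4  90.4]
323 165 [511.9 -28.2  94.2]
324 165 [512.3 -29.1  95. ]
325 165 [512.5 -30.2  94.6]
326 165 [512.3 -31.3  92. ]
327 165 [512.9 -32.2  93.9]
328 165 [513.3 -33.1  94.8]
329 165 [513.7 -34.1  95.8]
330 165 [514. -35.  96.]
331 165 [514.  -36.1  95. ]
332 165 [514.5 -37.   96. ]
333 165 
[... 28232 characters left out ...]

439 399 [511.6 -55.1 327.6]
440 399 [511.7 -55.3 327.6]
441 399 [510.9 -56.2 326.9]
442 399 [512.2 -55.5 327.9]
443 399 [512.3 -55.6 328. ]
444 399 [512.5 -55.8 328.1]
445 399 [511.5 -56.8 327.2]
446 399 [512.6 -56.2 328.1]
447 399 [512.6 -56.5 328. ]
448 399 [512.2 -57.1 327.7]
449 399 [512.1 -57.4 327.5]
450 399 [513.2 -56.8 328.4]
451 399 [512.9 -57.3 328.1]
452 399 [512.4 -58.  327.6]
453 399 [512.3 -58.3 327.5]
454 399 [511.8 -59.  327.1]
455 399 [512.2 -59.  327.3]
456 399 [512.9 -58.6 327.9]
457 399 [512.9 -58.9 327.8]
458 399 [512.8 -59.3 327.7]
459 399 [511.7 -60.4 326.7]
460 399 [512.8 -59.8 327.6]
461 399 [512.6 -60.2 327.4]
462 399 [512.1 -60.9 326.9]
464 399 [512.6 -61.  327.3]
```

Lug tips appear at about (516.5,-35) and (493,-27.5) mm. The axis is about (0.5048,-0.0316), which agrees with the flange fit of (504.7,-31.6), radius 23.9. I'll compute the lug angle properly after moving over the deflector.

Emit:
servo_tool:
  steps:
    - {"tx": 0, "ty": 2.0, "tz": 0, "yaw": 0, "claw": 8.5}
    - {"tx": 0, "ty": 3.0, "tz": -0.5, "yaw": 0, "claw": 8.5}
    - {"tx": 0, "ty": 3.0, "tz": -0.5, "yaw": 0, "claw": 8.5}
    - {"tx": 0, "ty": 3.0, "tz": -1, "yaw": 0, "claw": 8.5}
    - {"tx": 0, "ty": 3.0, "tz": -1, "yaw": 0, "claw": 8.5}
    - {"tx": 0, "ty": 3.0, "tz": -1, "yaw": 0, "claw": 8.5}
    - {"tx": 0, "ty": 3.0, "tz": -1, "yaw": 0, "claw": 8.5}
    - {"tx": 0, "ty": 3.0, "tz": -1, "yaw": 0, "claw": 8.5}
    - {"tx": 0, "ty": 3.0, "tz": -1, "yaw": 0, "claw": 8.5}
    - {"tx": 0, "ty": 3.0, "tz": -1, "yaw": 0, "claw": 8.5}
    - {"tx": 0, "ty": 3.0, "tz": -1, "yaw": 0, "claw": 8.5}
    - {"tx": 0, "ty": 2.2, "tz": -1, "yaw": 0, "claw": 8.5}
    - {"tx": 0, "ty": 0, "tz": 0, "yaw": 0, "claw": 8.5}
    - {"tx": 0, "ty": 0, "tz": 0, "yaw": 0, "claw": 8.5}

```text
time_s: 3.6
position: [0.4955, 0.3093, 0.1504]
tool_rot: [[0.972, 0.233, -0.0], [0.233, -0.972, -0.0], [-0.0, 0.0, -1.0]]
ft_force: [0.1, -0.6, -0.5]
grip_width: 0.0849
gripper_force: 0.0
```

```bash
cat >> h.py <<'E'
def ring(c,zlo,zhi,R):
    "fit a circle to the wrist depth's points of heights zlo..zhi within R of c; the wrist picture is taken now"
    o=info(); im,d,m,f=cam('wrist'); P=cloud(d,m)
    k=(np.hypot(P[0]-c[0],P[1]-c[1])<R)&(P[2]>zlo)&(P[2]<zhi)
    q=P[:2,k].T.astype(np.float32)*1000
    (x,y),r=cv2.minEnclosingCircle(q); print('n',len(q),'circ',round(x,1),round(y,1),'r',round(r,1),'zmed',np.median(P[2,k]).round(4),'zmax',P[2,k].max().round(4))
    lo,hi=np.percentile(q,[1,99],axis=0); print('bbox mid',((lo+hi)/2).round(1),'size',(hi-lo).round(1)); print('mm to go from TCP',(np.array([x,y])-o['position'][:2]*1000).round(1))
    return im,P,k,m,f
E
python3 - <<'E'
from h import *
D=np.load('w2.npz'); d,T,f=D['d'],D['T'],float(D['f'])
v,u=np.mgrid[0:400,0:640]; z=d.astype(float)
P=np.tensordot(T,np.array([(u-D['c'][0])/f*z,(v-D['c'][1])/f*z,z,np.ones_like(z)]),1)[:3]*1000
r=np.hypot(P[0]-504.8,P[1]+31.6)
k=(P[2]>92.5)&(P[2]<97.5)&(r>8.5)&(r<15)
a=np.arctan2(P[1,k]+31.6,P[0,k]-504.8); A=P[:2,k]
for s in (1,-1):
    j=np.cos(a)*s>0; print(s,j.sum(),A[:,j].mean(1).round(1))
print('lug yaw',np.degrees(np.angle(np.exp(2j*a).sum()))/2)
ring((.507,.312),.006,.03,.035)
E
```

```text
1 23 [514.8 -35.4]
-1 20 [494.8 -27.7]
lug yaw -20.967957817947028
t 3.6 pos [0.4955 0.3093 0.1504] yawx 13.48 tilt [-4.e-04 -5.e-04 -1.e+00] F [ 0.09 -0.59 -0.47] M [-0.02 -0.02 -0.06] w 0.0849 g 0.0
n 1518 circ 506.9 312.0 r 26.0 zmed 0.0117 zmax 0.0179
bbox mid [507.3 312.2] size [49.  49.1]
mm to go from TCP [11.4  2.7]
```

The deflector is at (0.507,0.312) with r = 26.0, as expected. I'm narrowing the jaws to clear the turquoise neighbours, moving over it, and checking where the fingertips are.

Emit:
servo_tool:
  steps:
    - {"tx": 1.1, "ty": 0.3, "tz": -2, "yaw": 0, "claw": 6.5}
    - {"tx": 0.05, "ty": 0, "tz": -3, "yaw": 0, "claw": 6.5}
    - {"tx": 0, "ty": 0, "tz": -3, "yaw": 0, "claw": 6.5}
    - {"tx": 0, "ty": 0, "tz": -1.5, "yaw": 0, "claw": 6.5}
    - {"tx": 0, "ty": 0, "tz": 0, "yaw": 0, "claw": 6.5}
    - {"tx": 0, "ty": 0, "tz": 0, "yaw": 0, "claw": 6.5}

```text
time_s: 4.25
position: [0.5077, 0.3125, 0.0564]
tool_rot: [[0.973, 0.232, 0.001], [0.232, -0.973, 0.0], [0.001, -0.0, -1.0]]
ft_force: [-0.2, 0.1, 0.6]
grip_width: 0.0645
gripper_force: 0.0
```

Run:
```python
from h import *
o=info(); im,d,m,f=cam('wrist'); save(im[100:400,120:520],'pics/w3.png',2); P=cloud(d,m)
L=np.einsum('ij,jkl->ikl',o['tool_rot'].T,P-o['position'][:,None,None])
k=(np.abs(L[1])>.025)&(np.abs(L[1])<.06)&(np.abs(L[0])<.02)
h=L[2][k&(L[2]<o['position'][2]-.016)]
for s in (1,-1):
    q=L[:,k&(L[1]*s>0)&(L[2]<o['position'][2]-.014)]; print(s,q.shape, np.percentile(q[2],[50,90,98,100]).round(4), np.abs(q[1]).min())
```

```text
t 4.25 pos [0.5077 0.3125 0.0564] yawx 13.44 tilt [ 1.2e-03  4.0e-04 -1.0e+00] F [-0.23  0.09  0.55] M [ 0.01  0.03 -0.03] w 0.0645 g 0.0
1 (3, 13352) [-0.0527 -0.0198  0.0018  0.0126] 0.02500111390658555
-1 (3, 13638) [-0.0523 -0.0203  0.0016  0.0127] 0.025000473624351878
```

View pics/w3.png

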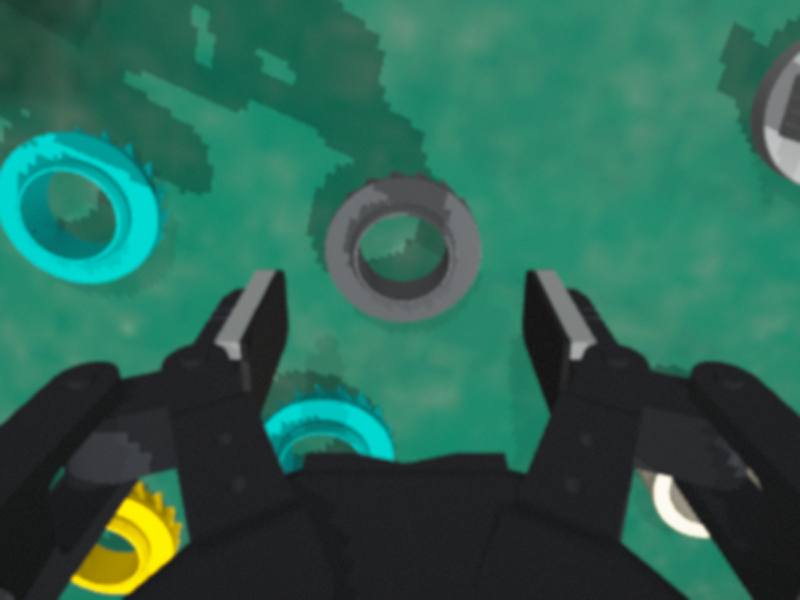

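The picture shows the dark grey deflector at (403,250) between the jaws, with clearance on both sides. The tips are about 12.6 mm ahead of the TCP at this opening. Descending and gripping.

Emit:
servo_tool:
  newtons: 30
  steps:
    - {"tx": -0.05, "ty": -0.05, "tz": -2, "yaw": 0, "claw": 6.5}
    - {"tx": 0, "ty": 0, "tz": -1.8, "yaw": 0, "claw": 6.5}
    - {"tx": 0, "ty": 0, "tz": 0, "yaw": 0, "claw": 6.5}
    - {"tx": 0, "ty": 0, "tz": 0, "yaw": 0, "claw": 4.6}
    - {"tx": 0, "ty": 0, "tz": 0, "yaw": 0, "claw": 4.6}
    - {"tx": 0, "ty": 0, "tz": 0, "yaw": 0, "claw": 4.6}
    - {"tx": 0, "ty": 0, "tz": 0, "yaw": 0, "claw": 4.6}
    - {"tx": 0, "ty": 0, "tz": 0, "yaw": 0, "claw": 4.6}

```text
time_s: 5.1
position: [0.5073, 0.313, 0.019]
tool_rot: [[0.972, 0.234, 0.003], [0.234, -0.972, 0.001], [0.003, -0.0, -1.0]]
ft_force: [0.3, -1.2, 8.1]
grip_width: 0.0499
gripper_force: 31.9
```

Emit:
servo_tool:
  steps:
    - {"tx": 0, "ty": 0, "tz": 1, "yaw": 0, "claw": 4.6}
    - {"tx": 0, "ty": 0, "tz": 3, "yaw": 0, "claw": 4.6}
    - {"tx": 0, "ty": 0, "tz": 4, "yaw": 0, "claw": 4.6}
    - {"tx": 0, "ty": 0, "tz": 4, "yaw": 0, "claw": 4.6}
    - {"tx": 0, "ty": 0, "tz": 3, "yaw": 0, "claw": 4.6}
    - {"tx": 0, "ty": 0, "tz": 0, "yaw": 0, "claw": 4.6}
    - {"tx": 0, "ty": 0, "tz": 0, "yaw": 0, "claw": 4.6}

```text
time_s: 5.8
position: [0.5063, 0.3127, 0.1681]
tool_rot: [[0.972, 0.234, 0.001], [0.234, -0.972, 0.0], [0.001, -0.0, -1.0]]
ft_force: [-0.1, -0.2, -0.5]
grip_width: 0.0497
gripper_force: 31.5
```

```bash
cat >> h.py <<'E'
def held(zt):
    "centre in the tool frame of a held ring's top, by an ellipse-free fit: points near tool depth zt"
    o=info(); im,d,m,f=cam('wrist'); P=cloud(d,m)
    L=np.einsum('ij,jkl->ikl',o['tool_rot'].T,P-o['position'][:,None,None])*1000
    k=(np.hypot(L[0],L[1])<32)&(np.abs(L[2]-zt)<4)&(np.abs(L[1])<22)
    return o,im,L,k
E
python3 - <<'E'
from h import *
o,im,L,k=held(4)
q=L[:,k].T; print(len(q)); 
print('z hist',np.histogram(L[2][(np.hypot(L[0],L[1])<30)&(np.abs(L[1])<20)],bins=np.arange(-20,30,2)))
up=q[np.abs(q[:,1])<4]; print(np.sort(up[:,0])[[0,-1]],np.percentile(up[:,0],[2,98]),q.mean(0))
t=q[q[:,0]>0]; 
from scipy.optimize import least_squares
save(im[100:400,120:520],'pics/w4.png',2)
E
```

```text
t 5.8 pos [0.5063 0.3127 0.1681] yawx 13.51 tilt [ 1.1e-03  4.0e-04 -1.0e+00] F [-0.07 -0.22 -0.46] M [-0.05  0.04 -0.03] w 0.0497 g 31.47314238245599
3766
z hist (array([   0,    0,    0,    0,    0,    0,    0,    0,    0,    0,   82,
        561,  391, 2406,  596,  139,  151,  170,  330,   35,    0,    0,
          0,    0]), array([-20, -18, -16, -14, -12, -10,  -8,  -6,  -4,  -2,   0,   2,   4,
         6,   8,  10,  12,  14,  16,  18,  20,  22,  24,  26,  28]))
[-26.57090508  25.79906076] [-25.65281104  25.18886872] [1.95529978 0.17290681 6.2320951 ]
```

View pics/w4.png

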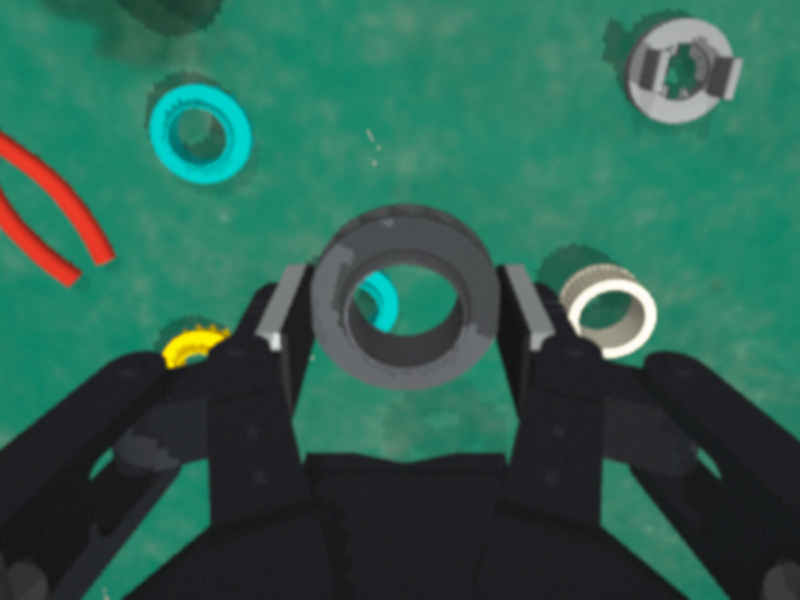

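The deflector is level in the jaws and centred to 0.3 mm, with the ring centre at (405,297). Its origin is about 18 mm below the TCP. Carrying it over the post and lowering it.

Emit:
servo_tool:
  steps:
    - {"tx": 0, "ty": -2, "tz": 0, "yaw": 0, "claw": 4.6}
    - {"tx": 0, "ty": -3, "tz": 0, "yaw": 0, "claw": 4.6}
    - {"tx": 0, "ty": -3, "tz": 0, "yaw": 0, "claw": 4.6}
    - {"tx": 0, "ty": -3, "tz": 0, "yaw": 0, "claw": 4.6}
    - {"tx": 0, "ty": -3, "tz": 0, "yaw": 0, "claw": 4.6}
    - {"tx": 0, "ty": -3, "tz": 0, "yaw": 0, "claw": 4.6}
    - {"tx": 0, "ty": -3, "tz": 0, "yaw": 0, "claw": 4.6}
    - {"tx": 0, "ty": -3, "tz": 0, "yaw": 0, "claw": 4.6}
    - {"tx": 0, "ty": -3, "tz": 0, "yaw": 0, "claw": 4.6}
    - {"tx": 0, "ty": -3, "tz": 0, "yaw": 0, "claw": 4.6}
    - {"tx": 0, "ty": -3, "tz": 0, "yaw": 0, "claw": 4.6}
    - {"tx": 0, "ty": -2.4, "tz": 0, "yaw": 0, "claw": 4.6}
    - {"tx": 0, "ty": 0, "tz": 0, "yaw": 0, "claw": 4.6}
    - {"tx": 0, "ty": 0, "tz": 0, "yaw": 0, "claw": 4.6}

```text
time_s: 7.25
position: [0.506, -0.0312, 0.1664]
tool_rot: [[0.973, 0.233, -0.002], [0.233, -0.973, 0.001], [-0.002, -0.001, -1.0]]
ft_force: [0.3, 0.4, -0.9]
grip_width: 0.0499
gripper_force: 31.5
```

Emit:
servo_tool:
  steps:
    - {"tx": -0.1, "ty": -0.03, "tz": 0, "yaw": 0, "claw": 4.6}
    - {"tx": 0, "ty": 0, "tz": -1.5, "yaw": 0, "claw": 4.6}
    - {"tx": 0, "ty": 0, "tz": -2, "yaw": 0, "claw": 4.6}
    - {"tx": 0, "ty": 0, "tz": -2, "yaw": 0, "claw": 4.6}
    - {"tx": 0, "ty": 0, "tz": -1.5, "yaw": 0, "claw": 4.6}
    - {"tx": 0, "ty": 0, "tz": -1, "yaw": 0, "claw": 4.6}
    - {"tx": 0, "ty": 0, "tz": 0, "yaw": 0, "claw": 4.6}
    - {"tx": 0, "ty": 0, "tz": 0, "yaw": 0, "claw": 4.6}

```text
time_s: 8.05
position: [0.5057, -0.0312, 0.0877]
tool_rot: [[0.972, 0.234, 0.0], [0.234, -0.972, -0.0], [0.0, 0.0, -1.0]]
ft_force: [-0.3, 0.1, 0.2]
grip_width: 0.05
gripper_force: 31.5
```

Emit:
servo_tool:
  steps:
    - {"tx": -0.05, "ty": -0.03, "tz": -0.4, "yaw": 0, "claw": 4.6}
    - {"tx": 0, "ty": 0, "tz": -0.4, "yaw": 0, "claw": 4.6}
    - {"tx": 0, "ty": 0, "tz": -0.3, "yaw": 0, "claw": 4.6}
    - {"tx": 0, "ty": 0, "tz": -0.2, "yaw": 0, "claw": 4.6}
    - {"tx": 0, "ty": 0, "tz": -0.1, "yaw": 0, "claw": 4.6}
    - {"tx": 0, "ty": 0, "tz": -0.1, "yaw": 0, "claw": 4.6}
    - {"tx": 0, "ty": 0, "tz": 0, "yaw": 0, "claw": 4.6}

```text
time_s: 8.75
position: [0.5049, -0.0317, 0.0724]
tool_rot: [[0.972, 0.234, -0.0], [0.234, -0.972, 0.0], [-0.0, -0.0, -1.0]]
ft_force: [-1.2, 2.0, 3.1]
grip_width: 0.0499
gripper_force: 31.8
```

It's touching the seat at the expected height (3 N). Releasing and rising to check.

Emit:
servo_tool:
  steps:
    - {"tx": 0, "ty": 0, "tz": 0, "yaw": 0, "claw": 6.2}
    - {"tx": 0, "ty": 0, "tz": 0, "yaw": 0, "claw": 6.2}
    - {"tx": 0, "ty": 0, "tz": 0, "yaw": 0, "claw": 6.2}
    - {"tx": 0, "ty": 0, "tz": 1, "yaw": 0, "claw": 6.8}
    - {"tx": 0, "ty": 0, "tz": 3, "yaw": 0, "claw": 6.8}
    - {"tx": 0, "ty": 0, "tz": 3, "yaw": 0, "claw": 6.8}
    - {"tx": -0.5, "ty": 0, "tz": 3, "yaw": 0, "claw": 6.8}
    - {"tx": -0.5, "ty": 0, "tz": 2, "yaw": 0, "claw": 6.8}
    - {"tx": 0, "ty": 0, "tz": 0, "yaw": 0, "claw": 6.8}

```text
time_s: 9.65
position: [0.4956, -0.0321, 0.1955]
tool_rot: [[0.972, 0.234, 0.006], [0.234, -0.972, -0.002], [0.005, 0.003, -1.0]]
ft_force: [0.2, -0.7, -0.5]
grip_width: 0.0677
gripper_force: 0.0
```

Run:
```python
from h import *
im,P,k,m,f=ring((.505,-.0316),.058,.068,.032)
# plane of flat top
Q=P[:,k&(np.hypot(P[0]-.505,P[1]+.0316)>.018)]; A=np.c_[Q[0]-.505,Q[1]+.0316,np.ones(Q.shape[1])]; print('plane',np.linalg.lstsq(A,Q[2],rcond=None)[0].round(4))
```

```text
t 9.65 pos [ 0.4956 -0.0321  0.1955] yawx 13.52 tilt [ 0.0057 -0.0018 -1.    ] F [ 0.18 -0.7  -0.51] M [-0.01  0.01 -0.03] w 0.0677 g 0.0
n 1563 circ 504.6 -32.7 r 26.2 zmed 0.0654 zmax 0.068
bbox mid [505.1 -32.6] size [49.6 49.3]
mm to go from TCP [ 9.  -0.6]
plane [-0.0083 -0.0003  0.0655]
```

The deflector is seated: its top is at 65.5 mm and it is level and centred. Next, the element.

Emit:
servo_tool:
  steps:
    - {"tx": -0.5, "ty": 2, "tz": 0, "yaw": 0, "claw": 7}
    - {"tx": -0.7, "ty": 3, "tz": 0, "yaw": 0, "claw": 7}
    - {"tx": -0.8, "ty": 3, "tz": 0, "yaw": 0, "claw": 7}
    - {"tx": -0.8, "ty": 3, "tz": -1, "yaw": 0, "claw": 7}
    - {"tx": -0.8, "ty": 3, "tz": -1, "yaw": 0, "claw": 7}
    - {"tx": -0.8, "ty": 3, "tz": -1, "yaw": 0, "claw": 7}
    - {"tx": -0.8, "ty": 3, "tz": -1, "yaw": 0, "claw": 7}
    - {"tx": -0.4, "ty": 1.4, "tz": -0.5, "yaw": 0, "claw": 7}
    - {"tx": 0, "ty": 0, "tz": 0, "yaw": 0, "claw": 7}
    - {"tx": 0, "ty": 0, "tz": 0, "yaw": 0, "claw": 7}
    - {"tx": 0, "ty": 0, "tz": 0, "yaw": 0, "claw": 7}

```text
time_s: 10.8
position: [0.4394, 0.1814, 0.1473]
tool_rot: [[0.973, 0.233, -0.0], [0.233, -0.973, -0.0], [-0.0, 0.0, -1.0]]
ft_force: [0.2, -0.7, -0.2]
grip_width: 0.0702
gripper_force: 0.0
```

Run:
```python
from h import *
ring((.449,.183),.016,.03,.035)
```

```text
t 10.8 pos [0.4394 0.1814 0.1473] yawx 13.46 tilt [-0.e+00 -2.e-04 -1.e+00] F [ 0.25 -0.67 -0.17] M [-0.   -0.02  0.03] w 0.0702 g 0.0
n 911 circ 449.6 181.0 r 24.1 zmed 0.0224 zmax 0.0246
bbox mid [449.9 181. ] size [46.4 46. ]
mm to go from TCP [10.2 -0.4]
```

Emit:
servo_tool:
  newtons: 25
  steps:
    - {"tx": 1.0, "ty": -0.05, "tz": -2, "yaw": 0, "claw": 7}
    - {"tx": 0, "ty": 0, "tz": -4, "yaw": 0, "claw": 7}
    - {"tx": 0, "ty": 0, "tz": -4, "yaw": 0, "claw": 7}
    - {"tx": 0, "ty": 0, "tz": -2, "yaw": 0, "claw": 7}
    - {"tx": 0, "ty": 0, "tz": -0.5, "yaw": 0, "claw": 7}
    - {"tx": 0, "ty": 0, "tz": 0, "yaw": 0, "claw": 6}
    - {"tx": 0, "ty": 0, "tz": 0, "yaw": 0, "claw": 5.2}
    - {"tx": 0, "ty": 0, "tz": 0, "yaw": 0, "claw": 4.3}
    - {"tx": 0, "ty": 0, "tz": 0, "yaw": 0, "claw": 4.3}
    - {"tx": 0, "ty": 0, "tz": 0, "yaw": 0, "claw": 4.3}
    - {"tx": 0, "ty": 0, "tz": 0, "yaw": 0, "claw": 4.3}
    - {"tx": 0, "ty": 0, "tz": 0, "yaw": 0, "claw": 4.3}

```text
time_s: 12.05
position: [0.4498, 0.1816, 0.0238]
tool_rot: [[0.972, 0.234, 0.003], [0.234, -0.972, 0.0], [0.003, 0.001, -1.0]]
ft_force: [-1.6, -2.4, 7.1]
grip_width: 0.047
gripper_force: 25.6
```

Emit:
servo_tool:
  steps:
    - {"tx": 0, "ty": 0, "tz": 1, "yaw": 0, "claw": 4.3}
    - {"tx": 0, "ty": 0, "tz": 3, "yaw": 0, "claw": 4.3}
    - {"tx": 0, "ty": 0, "tz": 4, "yaw": 0, "claw": 4.3}
    - {"tx": 0, "ty": 0, "tz": 4, "yaw": 0, "claw": 4.3}
    - {"tx": 0, "ty": 0, "tz": 3, "yaw": 0, "claw": 4.3}
    - {"tx": 0, "ty": 0, "tz": 0, "yaw": 0, "claw": 4.3}
    - {"tx": 0, "ty": 0, "tz": 0, "yaw": 0, "claw": 4.3}

```text
time_s: 12.75
position: [0.4488, 0.1817, 0.1731]
tool_rot: [[0.972, 0.234, 0.002], [0.234, -0.972, 0.0], [0.002, 0.0, -1.0]]
ft_force: [0.3, 0.4, -0.4]
grip_width: 0.0469
gripper_force: 26.1
```

Run:
```python
from h import *
o,im,L,k=held(-1)
print('z hist',np.histogram(L[2][(np.hypot(L[0],L[1])<27)&(np.abs(L[1])<20)],bins=np.arange(-10,24,2))[0])
q=L[:,k].T; up=q[np.abs(q[:,1])<4]; print(np.percentile(up[:,0],[0,2,98,100]))
zt=np.median(q[:,2]);s=q[np.abs(q[:,2]-zt)<1.5];A=np.c_[s[:,:2],np.ones(len(s))];print('plane',np.linalg.lstsq(A,s[:,2],rcond=None)[0].round(3),len(s))
```

```text
t 12.75 pos [0.4488 0.1817 0.1731] yawx 13.52 tilt [ 1.6e-03  3.0e-04 -1.0e+00] F [ 0.31  0.35 -0.45] M [-0.    0.05 -0.03] w 0.0469 g 26.078161150217056
z hist [   0    0    0    0   19 1823  466  222  206  256  242  259  223  230
  320  157]
[-24.12021666 -23.74920545  23.65846591  24.15557908]
plane [2.000e-03 1.000e-03 1.326e+00] 2424
```

Emit:
servo_tool:
  steps:
    - {"tx": 0.4, "ty": -1.5, "tz": 0, "yaw": 0, "claw": 4.3}
    - {"tx": 0.8, "ty": -3, "tz": 0, "yaw": 0, "claw": 4.3}
    - {"tx": 0.8, "ty": -3, "tz": 0, "yaw": 0, "claw": 4.3}
    - {"tx": 0.8, "ty": -3, "tz": 0, "yaw": 0, "claw": 4.3}
    - {"tx": 0.8, "ty": -3, "tz": 0, "yaw": 0, "claw": 4.3}
    - {"tx": 0.8, "ty": -3, "tz": 0, "yaw": 0, "claw": 4.3}
    - {"tx": 0.8, "ty": -3, "tz": 0, "yaw": 0, "claw": 4.3}
    - {"tx": 0.4, "ty": -1.85, "tz": 0, "yaw": 0, "claw": 4.3}
    - {"tx": 0, "ty": 0, "tz": 0, "yaw": 0, "claw": 4.3}
    - {"tx": 0, "ty": 0, "tz": 0, "yaw": 0, "claw": 4.3}
    - {"tx": 0, "ty": 0, "tz": 0, "yaw": 0, "claw": 4.3}

```text
time_s: 13.9
position: [0.5045, -0.0309, 0.1718]
tool_rot: [[0.972, 0.234, -0.001], [0.234, -0.972, 0.001], [-0.001, -0.001, -1.0]]
ft_force: [0.1, -0.4, -0.5]
grip_width: 0.0467
gripper_force: 26.1
```

Emit:
servo_tool:
  steps:
    - {"tx": 0.03, "ty": -0.07, "tz": 0, "yaw": 0, "claw": 4.3}
    - {"tx": 0, "ty": 0, "tz": -1.5, "yaw": 0, "claw": 4.3}
    - {"tx": 0, "ty": 0, "tz": -2, "yaw": 0, "claw": 4.3}
    - {"tx": 0, "ty": 0, "tz": -2, "yaw": 0, "claw": 4.3}
    - {"tx": 0, "ty": 0, "tz": -1.2, "yaw": 0, "claw": 4.3}
    - {"tx": 0, "ty": 0, "tz": -0.7, "yaw": 0, "claw": 4.3}
    - {"tx": 0, "ty": 0, "tz": 0, "yaw": 0, "claw": 4.3}
    - {"tx": 0, "ty": 0, "tz": 0, "yaw": 0, "claw": 4.3}

```text
time_s: 14.7
position: [0.5055, -0.0324, 0.0988]
tool_rot: [[0.972, 0.234, 0.001], [0.234, -0.972, -0.0], [0.001, 0.0, -1.0]]
ft_force: [-0.9, 0.3, -0.6]
grip_width: 0.0466
gripper_force: 26.1
```

Emit:
servo_tool:
  steps:
    - {"tx": -0.05, "ty": 0.04, "tz": -0.3, "yaw": 0, "claw": 4.3}
    - {"tx": 0, "ty": 0, "tz": -0.3, "yaw": 0, "claw": 4.3}
    - {"tx": 0, "ty": 0, "tz": -0.2, "yaw": 0, "claw": 4.3}
    - {"tx": 0, "ty": 0, "tz": -0.1, "yaw": 0, "claw": 4.3}
    - {"tx": 0, "ty": 0, "tz": -0.1, "yaw": 0, "claw": 4.3}
    - {"tx": 0, "ty": 0, "tz": 0, "yaw": 0, "claw": 4.3}

```text
time_s: 15.3
position: [0.5048, -0.0322, 0.0884]
tool_rot: [[0.972, 0.234, -0.0], [0.234, -0.972, -0.0], [-0.0, 0.0, -1.0]]
ft_force: [-2.3, 0.4, 2.9]
grip_width: 0.0471
gripper_force: 26.3
```

Contact at 88.4 mm, where it should seat (88.3). Releasing and looking.

Emit:
servo_tool:
  steps:
    - {"tx": 0, "ty": 0, "tz": 0, "yaw": 0, "claw": 6}
    - {"tx": 0, "ty": 0, "tz": 0, "yaw": 0, "claw": 6}
    - {"tx": 0, "ty": 0, "tz": 0, "yaw": 0, "claw": 6.5}
    - {"tx": 0, "ty": 0, "tz": 1, "yaw": 0, "claw": 7}
    - {"tx": 0, "ty": 0, "tz": 3, "yaw": 0, "claw": 7}
    - {"tx": 0, "ty": 0, "tz": 3, "yaw": 0, "claw": 7}
    - {"tx": -0.5, "ty": 0, "tz": 3, "yaw": 0, "claw": 7}
    - {"tx": -0.5, "ty": 0, "tz": 1.5, "yaw": 0, "claw": 7}
    - {"tx": 0, "ty": 0, "tz": 0, "yaw": 0, "claw": 7}
    - {"tx": 0, "ty": 0, "tz": 0, "yaw": 0, "claw": 7}

```text
time_s: 16.3
position: [0.4947, -0.0321, 0.2032]
tool_rot: [[0.972, 0.234, 0.0], [0.234, -0.972, -0.0], [0.0, 0.0, -1.0]]
ft_force: [-0.6, 0.3, -0.4]
grip_width: 0.07
gripper_force: 0.0
```

Run:
```python
from h import *
im,P,k,m,f=ring((.505,-.0316),.083,.0895,.032)
R=np.hypot(P[0]-.505,P[1]+.0316)*1000
Q=P[:,k&(R>17)]; A=np.c_[Q[0]-.505,Q[1]+.0316,np.ones(Q.shape[1])]; print('plane',np.linalg.lstsq(A,Q[2],rcond=None)[0].round(4))
t=(P[2]>.098)&(P[2]<.105)&(R<12); print('post tip c',P[:,t].mean(1).round(4))
cx,cy=504.9,-31.7
j=(P[2]>.0925)&(P[2]<.0975)&(R>8.5)&(R<15); a=np.arctan2(P[1,j]*1000-cy,P[0,j]*1000-cx); print('lug yaw',j.sum(),np.degrees(np.angle(np.exp(2j*a).sum()))/2)
for s in (1,-1):
    h=np.cos(a)*s>0; print(P[:2,j][:,h].mean(1).round(4))
```

```text
t 16.3 pos [ 0.4947 -0.0321  0.2032] yawx 13.5 tilt [ 1.e-04 -0.e+00 -1.e+00] F [-0.64  0.35 -0.35] M [ 0.   -0.02 -0.01] w 0.07 g 0.0
n 975 circ 504.7 -33.3 r 24.0 zmed 0.0875 zmax 0.0894
bbox mid [505.  -33.2] size [46.6 45.8]
mm to go from TCP [10.  -1.2]
plane [0.0052 0.0026 0.0874]
post tip c [ 0.505  -0.0316  0.0998]
lug yaw 67 -19.677012370827747
[ 0.5149 -0.0353]
[ 0.4951 -0.0282]
```

The element is flat: its top is at 87.4 mm, level to 0.006, with about 1.5 mm of lateral play. The two lug readings average -20°. On joint 6, turning clockwise from -20° would run out of range, but 160° is fine, so I'm turning the tool half round on the way to the retainer.

Emit:
servo_tool:
  steps:
    - {"tx": 0.5, "ty": 1.1, "tz": 0, "yaw": 8.5, "claw": 7}
    - {"tx": 0.5, "ty": 1.1, "tz": 0, "yaw": 8.5, "claw": 7}
    - {"tx": 0.5, "ty": 1.1, "tz": 0, "yaw": 8.5, "claw": 7}
    - {"tx": 0.5, "ty": 1.1, "tz": 0, "yaw": 8.5, "claw": 7}
    - {"tx": 0.5, "ty": 1.1, "tz": 0, "yaw": 8.5, "claw": 7}
    - {"tx": 0.5, "ty": 1.1, "tz": 0, "yaw": 8.5, "claw": 7}
    - {"tx": 0.5, "ty": 1.1, "tz": 0, "yaw": 8.5, "claw": 7}
    - {"tx": 0.5, "ty": 1.1, "tz": 0, "yaw": 8.5, "claw": 7}
    - {"tx": 0.5, "ty": 1.1, "tz": 0, "yaw": 8.5, "claw": 7}
    - {"tx": 0.5, "ty": 1.1, "tz": -0.5, "yaw": 8.5, "claw": 7}
    - {"tx": 0.5, "ty": 1.1, "tz": -0.5, "yaw": 8.5, "claw": 7}
    - {"tx": 0.5, "ty": 1.1, "tz": -0.5, "yaw": 8.5, "claw": 7}
    - {"tx": 0.5, "ty": 1.1, "tz": -0.5, "yaw": 8.5, "claw": 7}
    - {"tx": 0.5, "ty": 1.1, "tz": -0.5, "yaw": 8.5, "claw": 7}
    - {"tx": 0.5, "ty": 1.1, "tz": -0.5, "yaw": 8.5, "claw": 7}
    - {"tx": 0.5, "ty": 1.1, "tz": -0.5, "yaw": 8.5, "claw": 7}
    - {"tx": 0.5, "ty": 1.1, "tz": -0.5, "yaw": 8.5, "claw": 7}
    - {"tx": 0.5, "ty": 1.1, "tz": -0.5, "yaw": 8.5, "claw": 7}
    - {"tx": 0.5, "ty": 1.1, "tz": -0.5, "yaw": 8.5, "claw": 7}
    - {"tx": 0.3, "ty": 1.1, "tz": 0, "yaw": 8.5, "claw": 7}

```text
time_s: 18.35
position: [0.5925, 0.1882, 0.1509]
tool_rot: [[-0.998, -0.067, -0.004], [-0.067, 0.998, -0.001], [0.004, -0.0, -1.0]]
ft_force: [-0.8, -1.0, -0.5]
grip_width: 0.07
gripper_force: 0.0
```

Emit:
servo_tool:
  steps:
    - {"tx": 0, "ty": 0, "tz": 0, "yaw": 5, "claw": 7}
    - {"tx": 0, "ty": 0, "tz": 0, "yaw": 0, "claw": 7}
    - {"tx": 0, "ty": 0, "tz": 0, "yaw": 0, "claw": 7}

```text
time_s: 18.65
position: [0.5926, 0.1877, 0.1524]
tool_rot: [[-0.989, -0.145, -0.002], [-0.145, 0.989, -0.0], [0.002, 0.0, -1.0]]
ft_force: [0.5, 0.3, -0.3]
grip_width: 0.0699
gripper_force: 0.0
```

Run:
```python
from h import *
im,P,k,m,f=ring((.583,.19),.005,.012,.04)
c=np.array([.583,.19]); w_=(P[2]>.018)&(P[2]<.03)&(np.hypot(P[0]-.583,P[1]-.19)<.035)
q=P[:2,w_].T*1000; _,lab,cen=cv2.kmeans(q.astype(np.float32),2,None,(3,50,.1),5,cv2.KMEANS_PP_CENTERS)
for i in (0,1):
    s=q[lab[:,0]==i]; zz=P[2,w_][lab[:,0]==i]; s=s[zz>.0225]; rc=cv2.minAreaRect(s.astype(np.float32)); print(len(s),s.mean(0).round(1),rc,zz.max())
dd=cen[1]-cen[0]; print('yaw of wing line',np.degrees(np.arctan2(dd[1],dd[0])),'mid',cen.mean(0))
v,u=np.nonzero(w_); uc,vc=int(u.mean()),int(v.mean()); save(im[max(0,vc-75):vc+75,uc-100:uc+100],'pics/w5.png',4)
print(env.observe()['q'].round(1))
```

```text
t 18.65 pos [0.5926 0.1877 0.1524] yawx -171.64 tilt [-1.7e-03 -2.0e-04 -1.0e+00] F [ 0.49  0.29 -0.33] M [0.   0.05 0.03] w 0.0699 g 0.0
n 1405 circ 583.8 188.4 r 26.0 zmed 0.0093 zmax 0.012
bbox mid [583.6 188.2] size [49.6 49. ]
mm to go from TCP [-8.8  0.7]
122 [585.5 171. ] ((585.79443359375, 170.99224853515625), (19.329267501831055, 4.86712646484375), 7.320066928863525) 0.027791625835206113
118 [581.4 205.6] ((581.4678955078125, 205.59938049316406), (20.555593490600586, 4.867159366607666), 8.991643905639648) 0.02764792808999414
yaw of wing line 97.07727 mid [583.04626 188.15414]
[  6.7  33.5  70.9  -0.   75.7 -91.7]
```

View pics/w5.png

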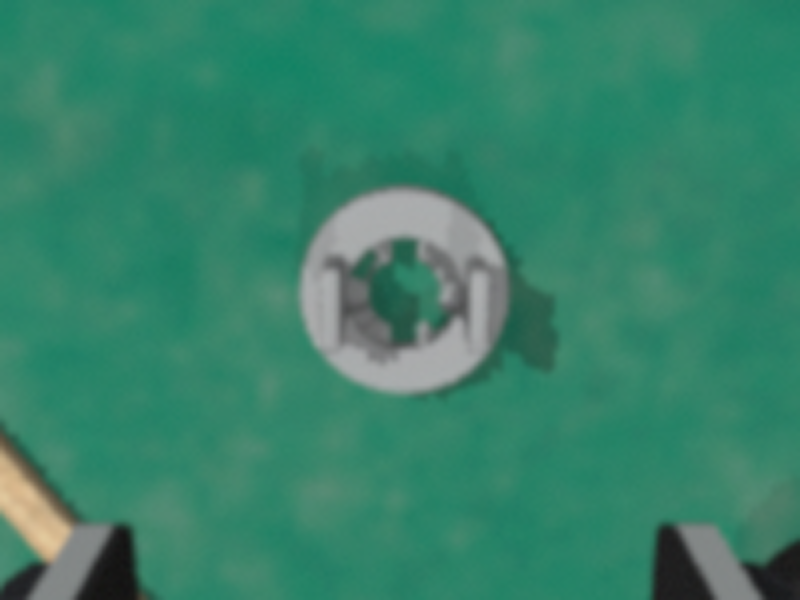

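The picture shows the retainer at (405,290), wings at (330,305) and (480,305) and slots up/down. Centre is (583.4,188.3) with x at about 7.4°. I'll grip the wings with the fingertips just above the ring's 9 mm top, at TCP height 28 mm.

Emit:
servo_tool:
  newtons: 40
  steps:
    - {"tx": -0.92, "ty": 0.06, "tz": -2, "yaw": -1, "claw": 6}
    - {"tx": 0, "ty": 0, "tz": -4, "yaw": 0, "claw": 6}
    - {"tx": 0, "ty": 0, "tz": -4, "yaw": 0, "claw": 6}
    - {"tx": 0, "ty": 0, "tz": -2.4, "yaw": 0, "claw": 6}
    - {"tx": 0, "ty": 0, "tz": 0, "yaw": 0, "claw": 6}
    - {"tx": 0, "ty": 0, "tz": 0, "yaw": 0, "claw": 5}
    - {"tx": 0, "ty": 0, "tz": 0, "yaw": 0, "claw": 4.4}
    - {"tx": 0, "ty": 0, "tz": 0, "yaw": 0, "claw": 3.5}
    - {"tx": 0, "ty": 0, "tz": 0, "yaw": 0, "claw": 3.5}
    - {"tx": 0, "ty": 0, "tz": 0, "yaw": 0, "claw": 3.5}
    - {"tx": 0, "ty": 0, "tz": 0, "yaw": 0, "claw": 3.5}

```text
time_s: 19.8
position: [0.5846, 0.1885, 0.0314]
tool_rot: [[-0.991, -0.13, 0.004], [-0.13, 0.991, 0.0], [-0.004, -0.0, -1.0]]
ft_force: [-0.8, -1.0, 6.9]
grip_width: 0.0388
gripper_force: 41.7
```

Emit:
servo_tool:
  steps:
    - {"tx": 0, "ty": 0, "tz": 1, "yaw": 0, "claw": 3.5}
    - {"tx": 0, "ty": 0, "tz": 3, "yaw": 0, "claw": 3.5}
    - {"tx": 0, "ty": 0, "tz": 4, "yaw": 0, "claw": 3.5}
    - {"tx": 0, "ty": 0, "tz": 4, "yaw": 0, "claw": 3.5}
    - {"tx": 0, "ty": 0, "tz": 3, "yaw": 0, "claw": 3.5}
    - {"tx": 0, "ty": 0, "tz": 0, "yaw": 0, "claw": 3.5}
    - {"tx": 0, "ty": 0, "tz": 0, "yaw": 0, "claw": 3.5}

```text
time_s: 20.5
position: [0.5834, 0.1884, 0.1801]
tool_rot: [[-0.991, -0.131, 0.001], [-0.131, 0.991, 0.0], [-0.001, -0.0, -1.0]]
ft_force: [0.4, 0.2, -0.9]
grip_width: 0.0385
gripper_force: 40.9
```

Run:
```python
from h import *
o,im,L,k=held(19)
R=np.hypot(L[0],L[1])
print('z hist',np.histogram(L[2][(R<28)&(np.abs(L[1])<24)],bins=np.arange(-4,34,2))[0])
k=(np.abs(L[2]-19)<4)&(R<32); q=L[:,k].T; zt=np.median(q[:,2]); q=q[np.abs(q[:,2]-zt)<2]
(x,y),r=cv2.minEnclosingCircle(q[:,:2].astype(np.float32)); print('top',zt,'c',x,y,r,np.percentile(q[np.abs(q[:,1])<5,0],[0,100]))
A=np.c_[q[:,:2],np.ones(len(q))];print('plane',np.linalg.lstsq(A,q[:,2],rcond=None)[0].round(3),len(q)); print(env.observe()['q'].round(1))
```

```text
t 20.5 pos [0.5834 0.1884 0.1801] yawx -172.49 tilt [ 1.1e-03  1.0e-04 -1.0e+00] F [ 0.39  0.23 -0.88] M [-0.02  0.   -0.02] w 0.0385 g 40.91286599636078
z hist [  85   80   86   73  513  202   81   79   75   64   78   82 1545 1341
  582  121  111  164]
top 21.823879999671206 c 0.5950185060501099 -0.7826079726219177 26.296682357788086 [-25.67909415  26.57067453]
plane [-3.0000e-03 -0.0000e+00  2.1851e+01] 2696
[  6.8  31.3  70.4  -0.   78.4 -90.7]
```

The retainer is held level, with its origin 30.8 mm below the TCP. Carrying it over the post and turning to 160° on the way.

Emit:
servo_tool:
  steps:
    - {"tx": -0.6, "ty": -2, "tz": 0, "yaw": -2, "claw": 3.5}
    - {"tx": -0.9, "ty": -2.5, "tz": 0, "yaw": -3, "claw": 3.5}
    - {"tx": -0.9, "ty": -2.5, "tz": 0, "yaw": -3, "claw": 3.5}
    - {"tx": -0.9, "ty": -2.5, "tz": 0, "yaw": -3, "claw": 3.5}
    - {"tx": -0.9, "ty": -2.5, "tz": 0, "yaw": -3, "claw": 3.5}
    - {"tx": -0.9, "ty": -2.5, "tz": 0, "yaw": -3, "claw": 3.5}
    - {"tx": -0.9, "ty": -2.5, "tz": 0, "yaw": -3, "claw": 3.5}
    - {"tx": -0.9, "ty": -2.5, "tz": 0, "yaw": -3, "claw": 3.5}
    - {"tx": -0.9, "ty": -2.5, "tz": 0, "yaw": -4.8, "claw": 3.5}
    - {"tx": 0, "ty": 0, "tz": 0, "yaw": 0, "claw": 3.5}
    - {"tx": 0, "ty": 0, "tz": 0, "yaw": 0, "claw": 3.5}
    - {"tx": 0, "ty": 0, "tz": 0, "yaw": 0, "claw": 3.5}

```text
time_s: 21.75
position: [0.5055, -0.0309, 0.1788]
tool_rot: [[-0.938, 0.345, -0.001], [0.345, 0.938, 0.0], [0.001, 0.0, -1.0]]
ft_force: [0.1, -0.1, -1.2]
grip_width: 0.039
gripper_force: 40.9
```

Run:
```python
from h import *
o=info(); im,d,m,f=cam('wrist'); P=cloud(d,m)*1000; p=o['position']*1000
R=np.hypot(P[0]-505,P[1]+31.6)
j=(P[2]>80)&(P[2]<104)&(R<26); print(j.sum(),P[:,j].mean(1) if j.sum() else '')
t=(P[2]>97)&(P[2]<104)&(R<12); print('tip',t.sum(),P[:,t].mean(1).round(1) if t.sum() else '')
print(o['q'].round(1))
```

```text
t 21.75 pos [ 0.5055 -0.0309  0.1788] yawx 159.79 tilt [-1.1e-03  5.0e-04 -1.0e+00] F [ 0.08 -0.12 -1.22] M [ 0.01 -0.03  0.01] w 0.039 g 40.87771475315094
800 [495.67088655 -29.8554809   87.43485289]
tip 0 
[-16.9  21.4  87.9   0.   70.8 -86.7]
```

Emit:
servo_tool:
  steps:
    - {"tx": 0, "ty": -0.07, "tz": -1, "yaw": 0, "claw": 3.5}
    - {"tx": 0, "ty": 0, "tz": -1.5, "yaw": 0, "claw": 3.5}
    - {"tx": 0, "ty": 0, "tz": -1.2, "yaw": 0, "claw": 3.5}
    - {"tx": 0, "ty": 0, "tz": -0.6, "yaw": 0, "claw": 3.5}
    - {"tx": 0, "ty": 0, "tz": -0.3, "yaw": 0, "claw": 3.5}
    - {"tx": 0, "ty": 0, "tz": -0.3, "yaw": 0, "claw": 3.5}
    - {"tx": 0, "ty": 0, "tz": 0, "yaw": 0, "claw": 3.5}

```text
time_s: 22.5
position: [0.5056, -0.0322, 0.1302]
tool_rot: [[-0.938, 0.347, -0.0], [0.347, 0.938, 0.0], [0.0, -0.0, -1.0]]
ft_force: [1.2, -0.3, -0.7]
grip_width: 0.0391
gripper_force: 40.9
```

Emit:
servo_tool:
  steps:
    - {"tx": 0, "ty": 0.04, "tz": -0.2, "yaw": 0, "claw": 3.5}
    - {"tx": 0, "ty": 0, "tz": -0.2, "yaw": 0, "claw": 3.5}
    - {"tx": 0, "ty": 0, "tz": -0.1, "yaw": 0, "claw": 3.5}
    - {"tx": 0, "ty": 0, "tz": -0.1, "yaw": 0, "claw": 3.5}
    - {"tx": 0, "ty": 0, "tz": 0, "yaw": 0, "claw": 3.5}

```text
time_s: 23.0
position: [0.5054, -0.0318, 0.1242]
tool_rot: [[-0.938, 0.347, -0.0], [0.347, 0.938, 0.0], [0.0, 0.0, -1.0]]
ft_force: [-0.2, -0.3, -0.3]
grip_width: 0.0389
gripper_force: 40.9
```

Already below lug-top height with no contact, so the slots look to be going over the lugs.

Emit:
servo_tool:
  steps:
    - {"tx": 0, "ty": 0, "tz": -0.1, "yaw": 0, "claw": 3.5}
    - {"tx": 0, "ty": 0, "tz": -0.1, "yaw": 0, "claw": 3.5}
    - {"tx": 0, "ty": 0, "tz": -0.1, "yaw": 0, "claw": 3.5}
    - {"tx": 0, "ty": 0, "tz": 0, "yaw": 0, "claw": 3.5}

```text
time_s: 23.4
position: [0.5054, -0.0318, 0.1211]
tool_rot: [[-0.938, 0.347, -0.0], [0.347, 0.938, 0.0], [0.0, 0.0, -1.0]]
ft_force: [-0.6, 1.1, -0.6]
grip_width: 0.0387
gripper_force: 40.9
```

Emit:
servo_tool:
  steps:
    - {"tx": 0, "ty": 0, "tz": -0.1, "yaw": 0, "claw": 3.5}
    - {"tx": 0, "ty": 0, "tz": -0.1, "yaw": 0, "claw": 3.5}
    - {"tx": 0, "ty": 0, "tz": -0.1, "yaw": 0, "claw": 3.5}
    - {"tx": 0, "ty": 0, "tz": -0.1, "yaw": 0, "claw": 3.5}
    - {"tx": 0, "ty": 0, "tz": -0.1, "yaw": 0, "claw": 3.5}
    - {"tx": 0, "ty": 0, "tz": 0, "yaw": 0, "claw": 3.5}

```text
time_s: 24.0
position: [0.5055, -0.0317, 0.1164]
tool_rot: [[-0.938, 0.347, -0.0], [0.347, 0.938, 0.0], [0.0, 0.0, -1.0]]
ft_force: [-2.4, 3.0, 3.2]
grip_width: 0.0388
gripper_force: 41.4
```

On the element (3 N). There's a small side force, so I'm easing 0.3 mm toward (-x,+y) and pressing on.

Emit:
servo_tool:
  steps:
    - {"tx": -0.03, "ty": 0.03, "tz": -0.1, "yaw": 0, "claw": 3.5}
    - {"tx": 0, "ty": 0, "tz": -0.1, "yaw": 0, "claw": 3.5}
    - {"tx": 0, "ty": 0, "tz": -0.1, "yaw": 0, "claw": 3.5}
    - {"tx": 0, "ty": 0, "tz": -0.1, "yaw": 0, "claw": 3.5}
    - {"tx": 0, "ty": 0, "tz": 0, "yaw": 0, "claw": 3.5}

```text
time_s: 24.5
position: [0.5055, -0.0317, 0.1128]
tool_rot: [[-0.938, 0.347, 0.001], [0.347, 0.938, -0.0], [-0.001, -0.0, -1.0]]
ft_force: [-3.3, 1.5, 6.5]
grip_width: 0.0386
gripper_force: 41.8
```

Emit:
servo_tool:
  steps:
    - {"tx": -0.03, "ty": 0.0, "tz": -0.1, "yaw": 0, "claw": 3.5}
    - {"tx": 0, "ty": 0, "tz": -0.1, "yaw": 0, "claw": 3.5}
    - {"tx": 0, "ty": 0, "tz": -0.1, "yaw": 0, "claw": 3.5}
    - {"tx": 0, "ty": 0, "tz": -0.05, "yaw": 0, "claw": 3.5}
    - {"tx": 0, "ty": 0, "tz": 0, "yaw": 0, "claw": 3.5}

```text
time_s: 25.0
position: [0.5055, -0.0317, 0.1097]
tool_rot: [[-0.938, 0.347, 0.002], [0.347, 0.938, -0.001], [-0.002, 0.0, -1.0]]
ft_force: [-4.1, 1.9, 10.9]
grip_width: 0.039
gripper_force: 42.2
```

Pressed about 8 mm below 87 at 11 N, so the top should be under the lugs. Pressing half a millimetre more, then turning clockwise in small steps.

Emit:
servo_tool:
  steps:
    - {"tx": 0, "ty": 0, "tz": -0.06, "yaw": 0, "claw": 3.5}
    - {"tx": 0, "ty": 0, "tz": 0, "yaw": -2, "claw": 3.5}
    - {"tx": 0, "ty": 0, "tz": 0, "yaw": -2, "claw": 3.5}
    - {"tx": 0, "ty": 0, "tz": 0, "yaw": -2, "claw": 3.5}
    - {"tx": 0, "ty": 0, "tz": 0, "yaw": 0, "claw": 3.5}

```text
time_s: 25.5
position: [0.5054, -0.0318, 0.1091]
tool_rot: [[-0.896, 0.443, 0.002], [0.443, 0.896, -0.001], [-0.002, 0.0, -1.0]]
ft_force: [-3.8, 1.9, 11.9]
grip_width: 0.0389
gripper_force: 42.2
```

```bash
python3 -c "
from h import *
o=info()"
```

```text
t 25.5 pos [ 0.5054 -0.0318  0.1091] yawx 153.67 tilt [ 1.8e-03 -9.0e-04 -1.0e+00] F [-3.76  1.88 11.87] M [0.4  0.69 0.06] w 0.0389 g 42.19953417778015
```

Emit:
servo_tool:
  steps:
    - {"tx": 0, "ty": 0, "tz": 0, "yaw": -2.5, "claw": 3.5}
    - {"tx": 0, "ty": 0, "tz": 0, "yaw": -2.5, "claw": 3.5}
    - {"tx": 0, "ty": 0, "tz": 0, "yaw": -2.5, "claw": 3.5}
    - {"tx": 0, "ty": 0, "tz": 0, "yaw": -2.5, "claw": 3.5}
    - {"tx": 0, "ty": 0, "tz": 0, "yaw": 0, "claw": 3.5}

```text
time_s: 26.0
position: [0.5055, -0.0318, 0.1092]
tool_rot: [[-0.805, 0.593, 0.002], [0.593, 0.805, -0.001], [-0.002, 0.001, -1.0]]
ft_force: [-3.0, 2.6, 11.2]
grip_width: 0.0389
gripper_force: 42.2
```

```bash
python3 -c "
from h import *
o=info()"
```

```text
t 26.0 pos [ 0.5055 -0.0318  0.1092] yawx 143.65 tilt [ 2.1e-03 -8.0e-04 -1.0e+00] F [-3.03  2.65 11.15] M [ 0.31  0.59 -0.03] w 0.0389 g 42.169092893600464
```

Turning freely, with torque near zero after 16°. Continuing.

Emit:
servo_tool:
  steps:
    - {"tx": 0, "ty": 0, "tz": 0, "yaw": -3, "claw": 3.5}
    - {"tx": 0, "ty": 0, "tz": 0, "yaw": -3, "claw": 3.5}
    - {"tx": 0, "ty": 0, "tz": 0, "yaw": -3, "claw": 3.5}
    - {"tx": 0, "ty": 0, "tz": 0, "yaw": -3, "claw": 3.5}
    - {"tx": 0, "ty": 0, "tz": 0, "yaw": -3, "claw": 3.5}
    - {"tx": 0, "ty": 0, "tz": 0, "yaw": -3, "claw": 3.5}
    - {"tx": 0, "ty": 0, "tz": 0, "yaw": -3, "claw": 3.5}
    - {"tx": 0, "ty": 0, "tz": 0, "yaw": -3, "claw": 3.5}
    - {"tx": 0, "ty": 0, "tz": 0, "yaw": -3, "claw": 3.5}
    - {"tx": 0, "ty": 0, "tz": 0, "yaw": -3, "claw": 3.5}
    - {"tx": 0, "ty": 0, "tz": 0, "yaw": 0, "claw": 3.5}

```text
time_s: 27.1
position: [0.5054, -0.0319, 0.1091]
tool_rot: [[-0.401, 0.916, 0.002], [0.916, 0.401, -0.001], [-0.002, 0.001, -1.0]]
ft_force: [-3.9, 0.8, 11.7]
grip_width: 0.0391
gripper_force: 42.2
```

```bash
python3 -c "
from h import *
o=info()"
```

```text
t 27.1 pos [ 0.5054 -0.0319  0.1091] yawx 113.64 tilt [ 0.0017 -0.0012 -1.    ] F [-3.94  0.79 11.7 ] M [ 0.12  0.69 -0.02] w 0.0391 g 42.18884289264679
```

Emit:
servo_tool:
  steps:
    - {"tx": 0, "ty": 0, "tz": 0, "yaw": -2, "claw": 3.5}
    - {"tx": 0, "ty": 0, "tz": 0, "yaw": -2, "claw": 3.5}
    - {"tx": 0, "ty": 0, "tz": 0, "yaw": -2, "claw": 3.5}
    - {"tx": 0, "ty": 0, "tz": 0, "yaw": -2, "claw": 3.5}
    - {"tx": 0, "ty": 0, "tz": 0, "yaw": 0, "claw": 3.5}

```text
time_s: 27.6
position: [0.5053, -0.0319, 0.1091]
tool_rot: [[-0.27, 0.963, 0.002], [0.963, 0.27, -0.001], [-0.001, 0.001, -1.0]]
ft_force: [-4.5, 1.4, 11.6]
grip_width: 0.0388
gripper_force: 42.2
```

```bash
python3 -c "
from h import *
o=info()"
```

```text
t 27.6 pos [ 0.5053 -0.0319  0.1091] yawx 105.67 tilt [ 0.0015 -0.0011 -1.    ] F [-4.51  1.36 11.57] M [0.16 0.82 0.03] w 0.0388 g 42.191521525382996
```

Emit:
servo_tool:
  steps:
    - {"tx": 0, "ty": 0, "tz": 0, "yaw": -1.5, "claw": 3.5}
    - {"tx": 0, "ty": 0, "tz": 0, "yaw": -1, "claw": 3.5}
    - {"tx": 0, "ty": 0, "tz": 0, "yaw": 0, "claw": 3.5}

```text
time_s: 27.9
position: [0.5053, -0.0318, 0.1091]
tool_rot: [[-0.228, 0.974, 0.002], [0.974, 0.228, -0.001], [-0.001, 0.001, -1.0]]
ft_force: [-3.7, 1.3, 11.2]
grip_width: 0.0389
gripper_force: 42.2
```

```bash
python3 -c "
from h import *
o=info()"
```

```text
t 27.9 pos [ 0.5053 -0.0318  0.1091] yawx 103.2 tilt [ 1.5e-03 -9.0e-04 -1.0e+00] F [-3.72  1.29 11.22] M [0.32 0.75 0.11] w 0.0389 g 42.186368107795715
```

Emit:
servo_tool:
  steps:
    - {"tx": 0, "ty": 0, "tz": 0, "yaw": -1, "claw": 3.5}
    - {"tx": 0, "ty": 0, "tz": 0, "yaw": -1, "claw": 3.5}
    - {"tx": 0, "ty": 0, "tz": 0, "yaw": 0, "claw": 3.5}

```text
time_s: 28.2
position: [0.5054, -0.0316, 0.1091]
tool_rot: [[-0.194, 0.981, 0.002], [0.981, 0.194, -0.001], [-0.001, 0.002, -1.0]]
ft_force: [-3.8, 3.0, 11.2]
grip_width: 0.0391
gripper_force: 42.2
```

```bash
python3 -c "
from h import *
o=info()"
```

```text
t 28.2 pos [ 0.5054 -0.0316  0.1091] yawx 101.21 tilt [ 1.7e-03 -6.0e-04 -1.0e+00] F [-3.79  2.99 11.18] M [0.46 0.73 0.12] w 0.0391 g 42.17075228691101
```

Emit:
servo_tool:
  steps:
    - {"tx": 0, "ty": 0, "tz": 0, "yaw": -1, "claw": 3.5}
    - {"tx": 0, "ty": 0, "tz": 0, "yaw": -0.5, "claw": 3.5}
    - {"tx": 0, "ty": 0, "tz": 0, "yaw": 0, "claw": 3.5}

```text
time_s: 28.5
position: [0.5055, -0.0315, 0.1091]
tool_rot: [[-0.169, 0.986, 0.002], [0.986, 0.169, -0.0], [-0.001, 0.002, -1.0]]
ft_force: [-3.1, 3.7, 10.9]
grip_width: 0.0389
gripper_force: 42.2
```

```bash
python3 -c "
from h import *
o=info()"
```

```text
t 28.5 pos [ 0.5055 -0.0315  0.1091] yawx 99.72 tilt [ 1.9e-03 -4.0e-04 -1.0e+00] F [-3.1   3.69 10.9 ] M [0.63 0.61 0.16] w 0.0389 g 42.15669929981232
```

Emit:
servo_tool:
  steps:
    - {"tx": 0, "ty": 0, "tz": 0, "yaw": -1, "claw": 3.5}
    - {"tx": 0, "ty": 0, "tz": 0, "yaw": -0.5, "claw": 3.5}
    - {"tx": 0, "ty": 0, "tz": 0, "yaw": 0, "claw": 3.5}

```text
time_s: 28.8
position: [0.5056, -0.0314, 0.1091]
tool_rot: [[-0.143, 0.99, 0.002], [0.99, 0.143, -0.0], [-0.0, 0.002, -1.0]]
ft_force: [-1.8, 5.4, 10.2]
grip_width: 0.0391
gripper_force: 42.1
```

```bash
python3 -c "
from h import *
o=info()"
```

```text
t 28.8 pos [ 0.5056 -0.0314  0.1091] yawx 98.22 tilt [ 2.2e-03 -1.0e-04 -1.0e+00] F [-1.78  5.43 10.24] M [0.79 0.47 0.16] w 0.0391 g 42.1402108669281
```

Emit:
servo_tool:
  steps:
    - {"tx": 0, "ty": 0, "tz": 0, "yaw": -1, "claw": 3.5}
    - {"tx": 0, "ty": 0, "tz": 0, "yaw": -0.5, "claw": 3.5}
    - {"tx": 0, "ty": 0, "tz": 0, "yaw": 0, "claw": 3.5}

```text
time_s: 29.1
position: [0.5057, -0.0312, 0.1091]
tool_rot: [[-0.117, 0.993, 0.002], [0.993, 0.117, 0.0], [-0.0, 0.002, -1.0]]
ft_force: [-2.4, 6.0, 10.5]
grip_width: 0.0389
gripper_force: 42.1
```

```bash
python3 -c "
from h import *
o=info()"
```

```text
t 29.1 pos [ 0.5057 -0.0312  0.1091] yawx 96.72 tilt [ 2.4e-03  2.0e-04 -1.0e+00] F [-2.37  6.05 10.48] M [0.9  0.42 0.19] w 0.0389 g 42.12301433086395
```

One-sided stop contact at about 63°, with torque 0.19 N m and creeping up. I'll let it rise a little and watch whether the spring still carries it above 80.5 (TCP about 111.3).

Emit:
servo_tool:
  steps:
    - {"tx": 0, "ty": 0, "tz": 0.1, "yaw": -0.5, "claw": 3.5}
    - {"tx": 0, "ty": 0, "tz": 0.1, "yaw": 0, "claw": 3.5}
    - {"tx": 0, "ty": 0, "tz": 0.1, "yaw": 0, "claw": 3.5}
    - {"tx": 0, "ty": 0, "tz": 0, "yaw": 0, "claw": 3.5}

```text
time_s: 29.5
position: [0.5057, -0.0312, 0.1118]
tool_rot: [[-0.109, 0.994, 0.002], [0.994, 0.109, 0.0], [0.0, 0.002, -1.0]]
ft_force: [0.4, 6.5, 6.3]
grip_width: 0.0388
gripper_force: 41.7
```

```bash
python3 -c "
from h import *
o=info()"
```

```text
t 29.5 pos [ 0.5057 -0.0312  0.1118] yawx 96.23 tilt [ 2.3e-03  4.0e-04 -1.0e+00] F [0.39 6.47 6.32] M [0.94 0.11 0.18] w 0.0388 g 41.689544320106506
```

Emit:
servo_tool:
  steps:
    - {"tx": 0, "ty": 0, "tz": 0.1, "yaw": 0, "claw": 3.5}
    - {"tx": 0, "ty": 0, "tz": 0.1, "yaw": 0, "claw": 3.5}
    - {"tx": 0, "ty": 0, "tz": 0, "yaw": 0, "claw": 3.5}

```text
time_s: 29.8
position: [0.5058, -0.0312, 0.1135]
tool_rot: [[-0.108, 0.994, 0.002], [0.994, 0.108, 0.0], [0.0, 0.002, -1.0]]
ft_force: [0.4, 5.8, 4.2]
grip_width: 0.0392
gripper_force: 41.4
```

```bash
python3 -c "
from h import *
o=info()"
```

```text
t 29.8 pos [ 0.5058 -0.0312  0.1135] yawx 96.23 tilt [ 2.2e-03  5.0e-04 -1.0e+00] F [0.39 5.84 4.2 ] M [ 0.91 -0.06  0.17] w 0.0392 g 41.39521837234497
```

It still follows the spring beyond 80.5, so the lugs are entering the grooves. Easing up 0.5 mm more and releasing.

Emit:
servo_tool:
  steps:
    - {"tx": 0, "ty": 0, "tz": 0.06, "yaw": 0, "claw": 3.5}
    - {"tx": 0, "ty": 0, "tz": 0, "yaw": 0, "claw": 3.5}
    - {"tx": 0, "ty": 0, "tz": 0, "yaw": 0, "claw": 4.8}
    - {"tx": 0, "ty": 0, "tz": 0, "yaw": 0, "claw": 5.5}
    - {"tx": 0, "ty": 0, "tz": 0, "yaw": 0, "claw": 6}
    - {"tx": 0, "ty": 0, "tz": 0, "yaw": 0, "claw": 6}
    - {"tx": 0, "ty": 0, "tz": 1, "yaw": 0, "claw": 6}
    - {"tx": 0, "ty": 0, "tz": 2, "yaw": 0, "claw": 6}
    - {"tx": 0, "ty": 0, "tz": 3, "yaw": 0, "claw": 6}
    - {"tx": 0, "ty": -0.5, "tz": 3, "yaw": 0, "claw": 6}
    - {"tx": 0, "ty": -1, "tz": 1, "yaw": 0, "claw": 6}
    - {"tx": 0, "ty": 0, "tz": 0, "yaw": 0, "claw": 6}
    - {"tx": 0, "ty": 0, "tz": 0, "yaw": 0, "claw": 6}

```text
time_s: 31.1
position: [0.5045, -0.0466, 0.213]
tool_rot: [[-0.107, 0.994, -0.001], [0.994, 0.107, 0.001], [0.001, -0.001, -1.0]]
ft_force: [-0.1, 0.6, 0.0]
grip_width: 0.06
gripper_force: 0.0
```

Run:
```python
from h import *
im,P,k,m,f=ring((.505,-.0316),.086,.0965,.032)
R=np.hypot(P[0]-.505,P[1]+.0316)*1000
h=k&(R>15)&(R<25); Q=P[:,h]; A=np.c_[Q[0]-.505,Q[1]+.0316,np.ones(Q.shape[1])]; c=np.linalg.lstsq(A,Q[2],rcond=None)[0]; r=Q[2]-A@c; g=np.abs(r)<.0012; c=np.linalg.lstsq(A[g],Q[2][g],rcond=None)[0]; print('top plane',c.round(4),'expect .0925; n',g.sum())
t=(P[2]>.098)&(P[2]<.104)&(R<9); print('tip',t.sum(),P[:,t].mean(1).round(4) if t.sum() else '')
w_=(P[2]>.105)&(P[2]<.115)&(R<28); q=P[:2,w_].T.astype(np.float32)*1000; _,_,cen=cv2.kmeans(q,2,None,(3,50,.1),5,2); print('wings',cen,'z',np.median(P[2,w_]))
v,u=np.nonzero(k); uc,vc=int(u.mean()),int(v.mean()); save(im[max(0,vc-60):vc+60,uc-80:uc+80],'pics/w6.png',5)
```

```text
t 31.1 pos [ 0.5045 -0.0466  0.213 ] yawx 96.17 tilt [-1.4e-03  6.0e-04 -1.0e+00] F [-0.06  0.61  0.04] M [-0.01 -0.04 -0.02] w 0.06 g 0.0
n 1870 circ 505.5 -31.6 r 26.0 zmed 0.093 zmax 0.0965
bbox mid [505.6 -31.2] size [49.  49.7]
mm to go from TCP [ 1. 15.]
top plane [-0.0009 -0.001   0.0932] expect .0925; n 1073
tip 135 [ 0.5043 -0.0307  0.0997]
wings [[522.63525  -28.960981]
 [488.22495  -33.29225 ]] z 0.10937518266889226
```

View pics/w6.png

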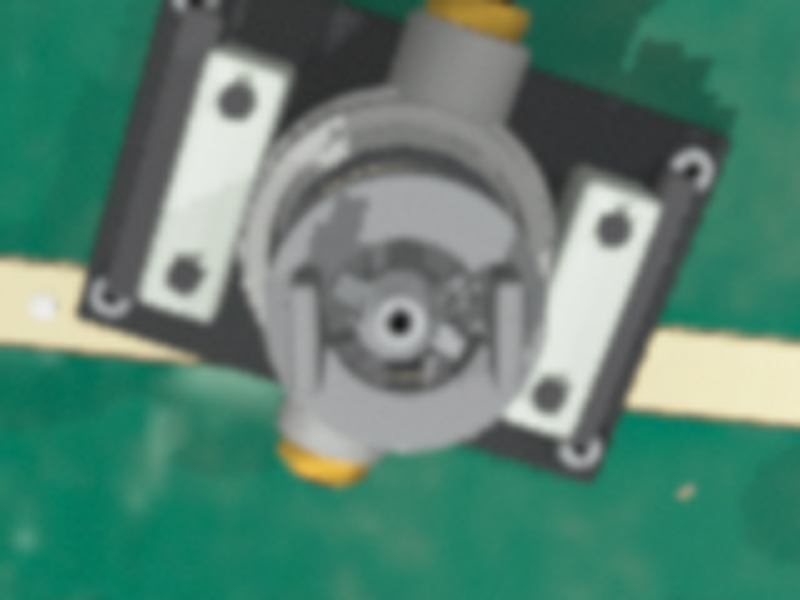

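The picture shows the retainer ring level around the post tip at (400,320), with the lugs well off the slots. Its top is at 93.2 mm, where 92.5 is expected and unlatched would give 89.5 or 96. It is centred within 1 mm and the arm is clear. Handing in.

```bash
python3 -c "
from rig import env
print(env.close_job())"
```

```text
the job is handed in; nothing more can be done
None
```

The filter is back together: deflector, element and retainer are stacked level on the post with the lugs in the retainer's grooves. The last look put the retainer's top at 93.2 mm, against 92.5 mm when latched. I handed the job in at about 31 s with the arm clear; no verdict came back.

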